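# Load the dry block heater and hold its recessed reset button

### The arm

A 6-joint arm with a two-finger parallel gripper is mounted at the origin on a cart in front of the work surface, level with it; the furniture and walls round the work are solid. World frame = base frame: x ahead of the robot, y to its left, z up, the work surface at z = 0. Lengths are in m, angles in rad, forces in N, time in s.
With the tool pointing down it reaches from about 0.375 to 0.9 m from the base axis. Payload 3.1 kg.
Tool frame: the origin (TCP) lies midway between the tips of the shut fingers; the grasp point (between the pads) lies 19 mm behind it; x points along the fingers, y is the direction in which the jaws open and shut, and the axes are right-handed (so a half turn about x gives the same grasp; the last joint's range is limited). The gripper opens to 85 mm and grips with 20 to 120 N. Pads are 22 mm wide; open, the fingers measure 114 mm over their backs; the gripper's body (76 mm by 85 mm) begins 54 mm behind the grasp point. The pads swing forward as they close: fully open they stand 13 mm farther back than shut.
Start: joints at [-1.357, 0.527, 1.433, -0, 1.181, -0.178], TCP at [0.239, -0.578, 0.231] pointing down, gripper open.
Joint ranges: [-3.08, 3.08], [-0.75, 2.2], [0.22, 2.44], [-1.43, 4.57], [0, 2.65], [-2.85, 2.85]. Speed limits (rad/s): [2.79, 2.79, 3.14, 3.14, 3.14, 3.14].

### API

Orientations are given as a unit quaternion [x, y, z, w].
In Python, from station import manip gives the robot as it stands.
- The arm moves only by the tool carry_out, never from a script. Its argument "commands" is a list that holds one entry, the list of rows, each a list of 7 numbers: the shift along the tool's x, y, z in units of 25 mm (1.0 is 25 mm), then the turn, a rotation vector about the tool's x, y, z in units of 5 degrees (1.0 is 5 degrees), then the finger opening in mm, from 0 to 85.4. A call has exactly 5 rows; each row is the pose to reach, as a shift and turn from the pose commanded when the call began, along the tool's axes at that moment; what a row does not reach only later rows make up. A row lasts 1/10 s, in which the tool goes at most 50 mm and 8.59 degrees, less where a joint would pass 70% of its speed; a pose out of reach is approached as far as the arm can. A call with a gripper value outside its range is refused whole. The fingers move at their own pace and stop on an object; "force" is the grip in N (left out, the last holds). Time passes only in rows, so rows that repeat a pose let the fingers close, or fill a call up. It gives the time, the measured TCP pose, the force and the opening at its end, in the units of the state.
- manip.sense(): the state, without advancing time (a new reading comes with each control period).
- manip.snapshot(name): name is "side" or "top" or "wrist"; returns a dict with "image" (420x560x3 uint8, red, green, blue), "fx", "fy", "cx", "cy" (pixels), "rvec" (rotation vector, rad) and "tvec" (3), from world to camera coordinates, as OpenCV has them. Camera axes: x right, y down, z forward; pixel columns grow to the right and rows downward; lengths in m; the calibration is good to about 2 mm. A picture is of the moment at which its call begins. There is no depth.
- manip.sign_off(): hands the job in, once; it reports no verdict.
The state is a dict: "t": time; "q": joint angles; "qd": joint speeds; "tau": joint torques, N m; "tcp_pos": TCP position; "tool_rot": TCP orientation; "force": force on the tool from outside, world axes, zero at the start; "ft_torque": the same for the moment, N m; "finger_gap": opening from 0.0 (shut) to 1.0 (fully open).
Only numpy, scipy, OpenCV 4.12 (cv2) and the standard library are available. Lean on these libraries where they do the work, as an engineer would, in place of code of your own. Each camera call takes 0.05 s, during which the arm holds its last target.

### The job

The dry block heater has tripped: put the two test tubes from the rack into its two bores, one by one and either tube in either bore, each standing right down on the bore's floor. Then take the blue-handled reset pin from its stand, reach its steel tip down through the small hole in the heater's white front panel and press the recessed orange button fully down. Finish like that, with the pin still gripped and the button held down by it; do not let go, and do not knock over or push away the petri dish, the rubber stopper or the weighing bottle.

Things in the scene. Friction and masses are not known exactly. Their poses are not given: they have to be found in the camera images.
- heater: Dry block heater, fixed, 170 (x) x 176 (y) x 70 mm high. Origin at the centre of its underside, z up; -x of its frame is its front. Front half: white panel, top at z 60, spanning x -85 to 3, with the button hole (the green display, black rocker and green lamp on it are only for looks). Rear half: aluminium block, top at z 70, spanning x 5 to 85, with two vertical bores at x 45, y +40 and -40. All in its own frame, mm.
- bore_left (a point): Centre of the floor of the bore at heater y +40 mm: 20 mm above the worktop, 50 mm below the block's top. Round bore, 21 mm in diameter, with a 2.5 mm chamfer at the mouth.
- bore_right (a point): The same for the bore at heater y -40 mm.
- aperture (a point): Centre of the mouth of the button hole in the white panel, 60 mm above the worktop, at heater x -50, y 0. Vertical round hole 14 mm in diameter with a 3 mm chamfer; nothing but the button inside.
- button_top (a point): Centre of the top of the orange button (11 mm in diameter) at the bottom of that hole; moves with the button. Unpressed it lies 30 mm below the panel's top (30 mm above the worktop).
- reset_button (a joint): Travel of the orange button, m: 0 unpressed, 0.006 fully down (hard stop). Spring: about 1.8 N to start it, 5.4 N fully down; it springs back when let go.
- reset_pin: Reset pin, 60 g, standing upright in its stand. Origin at the point of its steel tip, z up along the pin, mm: round steel rod 6 in diameter from z 0 to 60 with a rounded point; round dark collar 20 in diameter from z 60 to 64; square blue handle 14 x 14 (sides along its x and y) with a black end from z 64 to 126. It may stand turned to any yaw. The collar rests on the stand.
- pin_stand: Grey block on a black rubber foot, fixed, 66 x 66 mm foot and 70 mm high; origin at the centre of its underside. A vertical hole 10 mm in diameter in the middle of its top takes the pin's rod 60 mm deep.
- rack: Clear test tube rack, fixed, 62 (x) x 220 (y) x 86 mm high; origin at the centre of its underside. Tubes stand on its floor, 6 mm above the worktop, through holes about 18 mm wide in its plate at 68 to 72 mm; the two end walls at y +-106 mm are 86 mm high.
- tube_pink: Glass test tube, pink at the bottom, 17 mm in diameter, 122 mm long, 20 g, standing upright in the rack. Origin at the centre of its bottom end, z along the tube to its mouth. It collides as a plain solid cylinder.
- tube_yellow: Glass test tube like the other, yellow at the bottom; starts 99 mm from the other in the same row of the rack.
- petri_dish: Bystander: petri dish, 62 mm in diameter, 13 mm high; origin at the centre of its underside.
- stopper: Bystander: black rubber stopper lying on its side, about 28 mm across and 26 mm high; origin at the centre of its underside.
- weighing_bottle: Bystander: glass weighing bottle with a knob lid, 37 mm in diameter, 52 mm high; origin at the centre of its underside.

How it is judged:
On the way, in this order (a step that is already met when the one before it is completed fails the run):
1. one tube stands on the floor of a bore (((horizontal distance between tube_pink and bore_left below 0.006 m and z of tube_pink in the frame of bore_left between -0.006 and 0.006 m and angle between tube_pink's own z axis and vertical below 0.15 rad) or (horizontal distance between tube_pink and bore_right below 0.006 m and z of tube_pink in the frame of bore_right between -0.006 and 0.006 m and angle between tube_pink's own z axis and vertical below 0.15 rad) or (horizontal distance between tube_yellow and bore_left below 0.006 m and z of tube_yellow in the frame of bore_left between -0.006 and 0.006 m and angle between tube_yellow's own z axis and vertical below 0.15 rad) or (horizontal distance between tube_yellow and bore_right below 0.006 m and z of tube_yellow in the frame of bore_right between -0.006 and 0.006 m and angle between tube_yellow's own z axis and vertical below 0.15 rad))), for 0.2 s.
2. both tubes stand on the floors of the bores ((((horizontal distance between tube_pink and bore_left below 0.006 m and z of tube_pink in the frame of bore_left between -0.006 and 0.006 m and angle between tube_pink's own z axis and vertical below 0.15 rad) and (horizontal distance between tube_yellow and bore_right below 0.006 m and z of tube_yellow in the frame of bore_right between -0.006 and 0.006 m and angle between tube_yellow's own z axis and vertical below 0.15 rad)) or ((horizontal distance between tube_pink and bore_right below 0.006 m and z of tube_pink in the frame of bore_right between -0.006 and 0.006 m and angle between tube_pink's own z axis and vertical below 0.15 rad) and (horizontal distance between tube_yellow and bore_left below 0.006 m and z of tube_yellow in the frame of bore_left between -0.006 and 0.006 m and angle between tube_yellow's own z axis and vertical below 0.15 rad)))), for 0.2 s.
At the end, for the whole second after the job is handed in: Both tubes stand upright (0.15 rad) in the bores, bottoms within 6 mm of the floor centres; the pin tip is in the button hole 30 mm or more below the panel top and within 7 mm of its axis, the button is 4.5 mm or more down, the pin presses over 2 N and the fingers still grip it (over 2 N) ((((horizontal distance between tube_pink and bore_left below 0.006 m and z of tube_pink in the frame of bore_left between -0.006 and 0.006 m and angle between tube_pink's own z axis and vertical below 0.15 rad) and (horizontal distance between tube_yellow and bore_right below 0.006 m and z of tube_yellow in the frame of bore_right between -0.006 and 0.006 m and angle between tube_yellow's own z axis and vertical below 0.15 rad)) or ((horizontal distance between tube_pink and bore_right below 0.006 m and z of tube_pink in the frame of bore_right between -0.006 and 0.006 m and angle between tube_pink's own z axis and vertical below 0.15 rad) and (horizontal distance between tube_yellow and bore_left below 0.006 m and z of tube_yellow in the frame of bore_left between -0.006 and 0.006 m and angle between tube_yellow's own z axis and vertical below 0.15 rad))) and value of joint reset_button above 0.0045 m and contact force between reset_pin and heater above 2 N and contact force between the fingers and reset_pin above 2 N and z of reset_pin in the frame of aperture below -0.03 m and horizontal distance between reset_pin and aperture below 0.007 m); the arm keeps its last pose, push and grip.
It fails at once if a bystander is pushed away by more than 3 cm or knocked over (distance of any of petri_dish, stopper, weighing_bottle from where it was at the start of the episode above 0.03 m or angle between any of weighing_bottle, petri_dish, stopper's own z axis and vertical above 0.7 rad).
It also fails if it takes over 69 s, if anything falls off the work surface, if the arm or the gripper's body presses on something with over 40 N, if the wrist force passes 120 N, or if a joint passes its speed limit or range.

## Working session

There is one attempt and no reset: what is moved stays moved. The work goes in short steps, Python scripts to look and compute and a tool call to move; the robot and the scene stay as the last step left them, time stands still between calls to the robot, and variables do not carry over. Pictures are saved under pics/ and viewed, and the job is handed in when it is done.

Besides the shell and the picture viewer there is one more tool, called as name(argument=value, ...), one argument or row to a line, values as JSON. carry_out: Moves the arm, as the interface text tells. Its arguments: {"type":"object","properties":{"commands":{"type":"array"},"force":{"type":"number"}},"required":["commands"]}

```bash
ls; mkdir -p pics
python3 - <<'E'
from station import manip
import cv2,pickle
print(manip.sense())
for n in ["side","top","wrist"]:
    s=manip.snapshot(n); pickle.dump(s,open(f'{n}0.pkl','wb'))
    cv2.imwrite(f'pics/{n}0.png',s["image"][:,:,::-1]); print(n,s["fx"],s["cx"],s["cy"],s["rvec"],s["tvec"])
E
```

```text
pics
{'t': 0.0, 'q': array([-1.35751407e+00,  5.28478561e-01,  1.43394797e+00, -9.62991637e-06,
        1.18140524e+00, -1.78489375e-01]), 'qd': array([-1.69754828e-03,  4.30128342e-04, -5.77472967e-05, -1.69622501e-03,
        7.50547232e-04, -1.72001326e-03]), 'tau': array([-1.45212904e-03, -4.42357314e+01, -1.78023434e+01, -4.64202676e-04,
        8.43291578e-03, -3.95292503e-06]), 'tcp_pos': array([ 0.23851248, -0.57689513,  0.23031149]), 'tool_rot': array([-0.69356621, -0.13842073,  0.69360005, -0.13683779]), 'force': array([0.08908348, 0.08698535, 0.06271787]), 'ft_torque': array([ 0.02265984, -0.00614313,  0.00441034]), 'finger_gap': 0.9959786115441408}
side 503.346470224604 272.85891580639924 209.3058809181203 [ 0.0894483  -2.77766384  1.42595042] [0.55450037 0.09996765 1.23098058]
top 381.19433814749425 275.49338064107707 206.15319856915812 [ 2.18117688 -2.14227654  0.1444058 ] [-0.02951306  0.55520616  1.12675832]
wrist 327.5169353717082 284.77550796131686 210.01321406924086 [-2.39309917  1.59912043  0.24942177] [-0.62339789 -0.03914239  0.37990465]
```

View pics/side0.png

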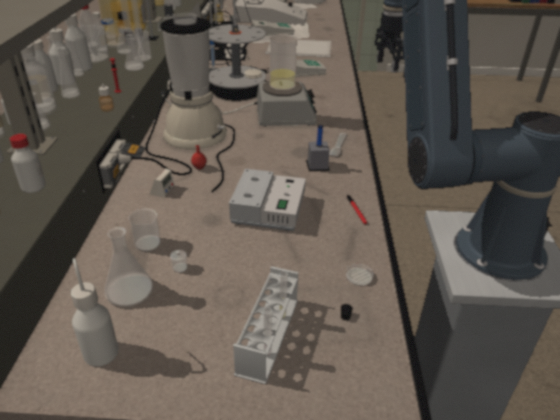

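View pics/top0.png

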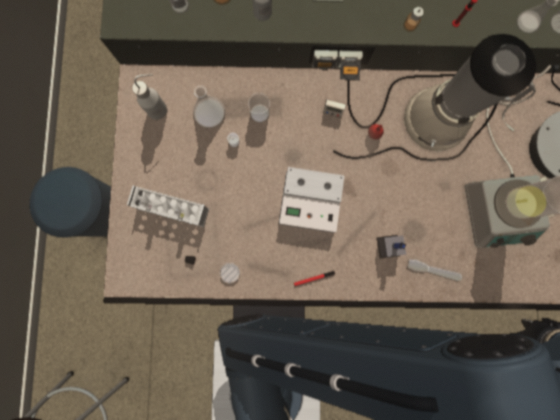

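View pics/wrist0.png

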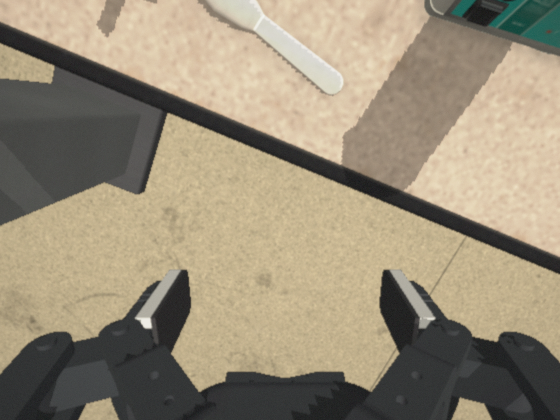

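The side picture shows the heater around (268,198), the rack around (268,325) and the pin stand at (318,153). The top picture shows the heater at (312,200), the rack at (168,207), the stand at (392,246), the dish at (230,273), the stopper at (190,259) and the weighing bottle at (233,140). I'll zoom in.

Run:
```python
import cv2
t=cv2.imread('pics/top0.png'); s=cv2.imread('pics/side0.png')
def c(im,x,y,w,h,k,n): cv2.imwrite(n,cv2.resize(im[y:y+h,x:x+w],None,fx=k,fy=k,interpolation=cv2.INTER_CUBIC))
c(t,110,160,130,95,6,'pics/t_rack.png'); c(t,270,155,130,100,6,'pics/t_heat.png'); c(s,220,255,110,130,4.6,'pics/s_rack.png'); c(s,220,110,120,120,5,'pics/s_heat.png')
```

```text
(no output)
```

View pics/t_rack.png

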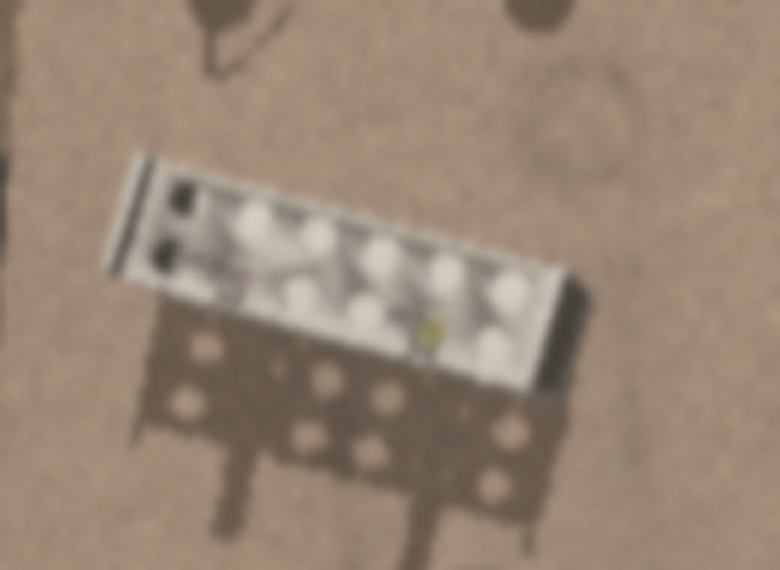

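View pics/t_heat.png

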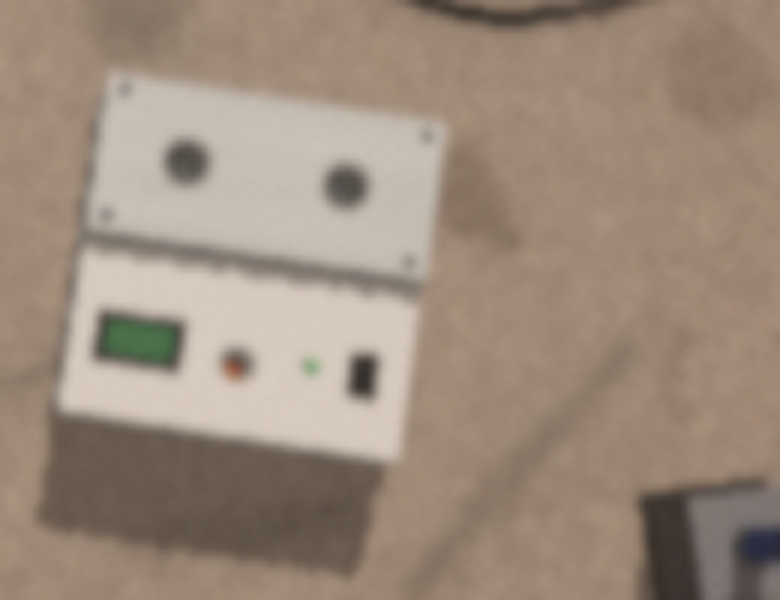

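View pics/s_rack.png

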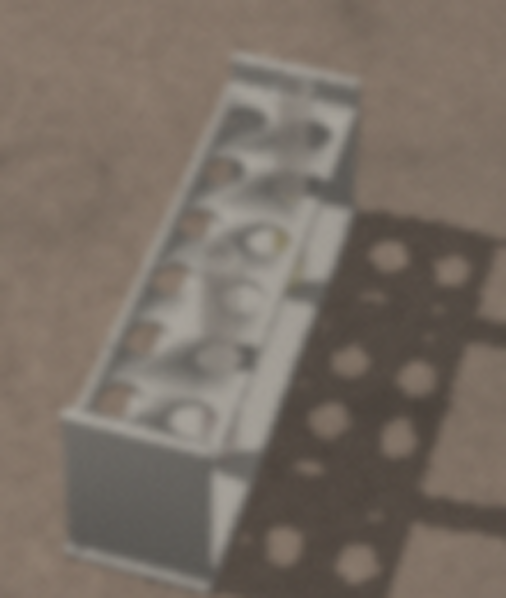

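View pics/s_heat.png

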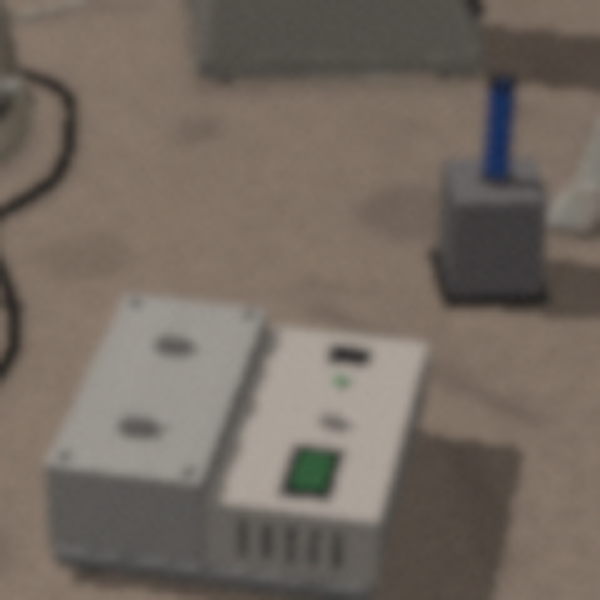

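```bash
cat > h.py <<'E'
import numpy as np,cv2,pickle
from scipy.optimize import least_squares
from scipy.spatial.transform import Rotation as R
def proj(s,P):
    K=np.array([[s["fx"],0,s["cx"]],[0,s["fy"],s["cy"]],[0,0,1.]])
    return cv2.projectPoints(np.array(P,float).reshape(-1,1,3),np.array(s["rvec"],float),np.array(s["tvec"],float),K,None)[0].reshape(-1,2)
def ray(s,uv,z):
    Rm=R.from_rotvec(np.array(s["rvec"],float)).as_matrix(); C=-Rm.T@np.array(s["tvec"],float)
    d=Rm.T@np.array([(uv[0]-s["cx"])/s["fx"],(uv[1]-s["cy"])/s["fy"],1]); return C+d*(z-C[2])/d[2]
def pose(p,P): 
    c,s=np.cos(p[2]),np.sin(p[2]); P=np.array(P,float)
    return np.c_[p[0]+c*P[:,0]-s*P[:,1],p[1]+s*P[:,0]+c*P[:,1],P[:,2]]
def fit(obs,p0):  # obs: list of (cam, local pts, uv)
    f=lambda p: np.concatenate([(proj(s,pose(p,P))-uv).ravel() for s,P,uv in obs])
    r=least_squares(f,p0,loss='soft_l1'); return r.x,f(r.x).reshape(-1,2)
def load(n): return pickle.load(open(f'{n}.pkl','rb'))
def crop(uv,x0,y0,k): return (np.array(uv,float)+.5)/k-.5+[x0,y0]
E
python3 - <<'E'
from h import *
np.set_printoptions(precision=4,suppress=True)
T,S=load('top0'),load('side0')
H=[[45,40,70],[45,-40,70],[-50,0,60]]
Hc=[[85,88,70],[85,-88,70],[-85,88,60],[-85,-88,60]]
H=np.array(H)/1e3;Hc=np.array(Hc)/1e3
t=crop([(187,162),(345,187),(237,363),(108,72),(446,122),(60,412),(400,462)],270,155,6)
s=crop([(139,427),(174,346),(335,423),(48,462),(130,298),(378,522),(430,345)],220,110,5)
P=np.r_[H,Hc]
for name,o in (('both',[(T,P,t),(S,P,s)]),('top',[(T,P,t)]),('side',[(S,P,s)])):
    p,r=fit(o,[.65,.0,0]); print(name,p); 
    if name=='both': print(r.round(1)); print(pose(p,P))
# rack
P=np.array([[31,110,86],[-31,110,86],[31,-110,86],[-31,-110,86]])/1e3
t=crop([(145,155),(108,272),(567,268),(530,388)],110,160,6)
s=crop([(65,412),(215,458),(235,53),(359,78)],220,255,4.6)
for name,o in (('both',[(T,P,t),(S,P,s)]),('top',[(T,P,t)]),('side',[(S,P,s)])):
    p,r=fit(o,[.6,.4,0]); print(name,p); 
    if name=='both':
        print(r.round(1)); pr=p
for x in (15,-15):
    print(pose(pr,[[x/1e3,y/1e3,.07] for y in (82.5,49.5,16.5,-16.5,-49.5,-82.5)]), ((proj(T,pose(pr,[[x/1e3,y/1e3,.07] for y in (82.5,49.5,16.5,-16.5,-49.5,-82.5)]))+.5-[110,160])*6).round(0).tolist())
for uv,z in (((230,273),0.01),((190,259),.013),((233,140),.03),((392,246),.07)): print(ray(T,uv,z))
E
```

```text
both [ 0.5756 -0.1263 -0.1334]
[[-0.2  0.3]
 [ 0.1  0.1]
 [ 0.   0.5]
 [-1.  -0.1]
 [ 0.9  0.3]
 [-1.5 -0.5]
 [ 0.6  0.1]
 [ 0.6 -0.3]
 [ 0.5 -0.4]
 [ 0.5 -0.5]
 [-1.2  1.4]
 [-0.9 -1.4]
 [-0.2  0.8]
 [-0.5 -1. ]]
[[ 0.6255 -0.0926  0.07  ]
 [ 0.6149 -0.1719  0.07  ]
 [ 0.526  -0.1197  0.06  ]
 [ 0.6715 -0.0504  0.07  ]
 [ 0.6481 -0.2248  0.07  ]
 [ 0.503  -0.0278  0.06  ]
 [ 0.4796 -0.2022  0.06  ]]
top [ 0.576  -0.1266 -0.1287]
side [ 0.5751 -0.1254 -0.1399]
both [ 0.5469  0.3015 -0.2405]
[[-1.8 -0.3]
 [-2.1  0.6]
 [ 0.4  0. ]
 [ 0.6  0.6]
 [-1.2  0.9]
 [-0.  -0.4]
 [-0.5 -1.6]
 [ 1.2 -0.8]]
top [ 0.5478  0.2996 -0.2464]
side [ 0.5465  0.3024 -0.2388]
[[0.5811 0.3781 0.07  ]
 [0.5733 0.346  0.07  ]
 [0.5654 0.314  0.07  ]
 [0.5576 0.2819 0.07  ]
 [0.5497 0.2499 0.07  ]
 [0.5419 0.2178 0.07  ]] [[190.0, 205.0], [255.0, 222.0], [319.0, 239.0], [383.0, 256.0], [448.0, 273.0], [513.0, 290.0]]
[[0.552  0.3852 0.07  ]
 [0.5442 0.3532 0.07  ]
 [0.5363 0.3211 0.07  ]
 [0.5284 0.2891 0.07  ]
 [0.5206 0.257  0.07  ]
 [0.5127 0.225  0.07  ]] [[172.0, 263.0], [237.0, 280.0], [301.0, 297.0], [366.0, 314.0], [431.0, 332.0], [496.0, 349.0]]
[0.3513 0.1151 0.01  ]
[0.3914 0.2377 0.013 ]
[0.7619 0.1167 0.03  ]
[ 0.4402 -0.3619  0.07  ]
```

```bash
cat >> h.py <<'E'
def info():
    from station import manip
    s=manip.sense(); M=R.from_quat(s['tool_rot']).as_matrix(); y=M[:,1]
    print('t',s['t'],'tcp',s['tcp_pos'].round(4),'psi(tool y yaw)deg',np.degrees(np.arctan2(y[1],y[0])).round(2),'tilt',np.degrees(np.arccos(-M[2,0])).round(2),'gap',round(s['finger_gap'],3),'F',s['force'].round(1),'q',s['q'].round(2)); return s,M
def desired(psi): # deg
    a=np.radians(psi); x=np.array([0,0,-1.]); y=np.array([np.cos(a),np.sin(a),0]); return np.c_[x,y,np.cross(x,y)]
def plan(pos,psi):
    s,M=info(); d=M.T@(np.array(pos)-s['tcp_pos'])/.025; rv=R.from_matrix(M.T@desired(psi)).as_rotvec(degrees=True)/5
    print('->',pos,psi,'units',d.round(3),rv.round(3))
E
python3 - <<'E'
from h import *
s,M=info();print(M.round(3))
plan([0.5206,0.257,.23],-10); plan([0.5206,0.257,.23],170)
E
```

```text
t 0.15 tcp [ 0.2386 -0.5771  0.2306] psi(tool y yaw)deg -67.55 tilt 0.1 gap 0.997 F [-0.2 -0.   0.2] q [-1.36  0.53  1.43  0.    1.18 -0.18]
[[-0.     0.382 -0.924]
 [ 0.002 -0.924 -0.382]
 [-1.    -0.002 -0.   ]]
t 0.15 tcp [ 0.2386 -0.5771  0.2306] psi(tool y yaw)deg -67.55 tilt 0.1 gap 0.997 F [-0.2 -0.   0.2] q [-1.36  0.53  1.43  0.    1.18 -0.18]
-> [0.5206, 0.257, 0.23] -10 units [  0.073 -26.528 -23.166] [-11.511  -0.013   0.015]
t 0.15 tcp [ 0.2386 -0.5771  0.2306] psi(tool y yaw)deg -67.55 tilt 0.1 gap 0.997 F [-0.2 -0.   0.2] q [-1.36  0.53  1.43  0.    1.18 -0.18]
-> [0.5206, 0.257, 0.23] 170 units [  0.073 -26.528 -23.166] [2.4489e+01 1.8000e-02 1.5000e-02]
```

Run:
```python
from h import *
w=load('wrist0');Rm=R.from_rotvec(w['rvec']).as_matrix();C=-Rm.T@w['tvec'];s,M=info()
print(C, M.T@(C-s['tcp_pos']), (M.T@Rm.T).round(3))
plan([0.46,-0.2,.27],-40)
```

```text
t 0.15 tcp [ 0.2386 -0.5771  0.2306] psi(tool y yaw)deg -67.55 tilt 0.1 gap 0.997 F [-0.2 -0.   0.2] q [-1.36  0.53  1.43  0.    1.18 -0.18]
[ 0.30986285 -0.54742895  0.37254685] [-0.14197166 -0.00042015 -0.07726783] [[ 0.001 -0.301  0.954]
 [ 1.     0.001 -0.001]
 [-0.     0.954  0.301]]
t 0.15 tcp [ 0.2386 -0.5771  0.2306] psi(tool y yaw)deg -67.55 tilt 0.1 gap 0.997 F [-0.2 -0.   0.2] q [-1.36  0.53  1.43  0.    1.18 -0.18]
-> [0.46, -0.2, 0.27] -40 units [ -1.556 -10.561 -13.946] [-5.511 -0.008  0.018]
```

carry_out(
  commands=[
    [[-1.5, -2, -2.6, -1, 0, 0, 85], [-1.5, -4, -5.2, -2, 0, 0, 85], [-1.5, -6, -8, -3, 0, 0, 85], [-1.5, -8, -11, -4.3, 0, 0, 85], [-1.5, -10.5, -14, -5.5, 0, 0, 85]],
  ],
)

```text
t: 0.65
tcp_pos: [0.3648, -0.3657, 0.265]
tool_rot: [0.641, 0.3, -0.64, 0.3]
force: [1.0, -0.9, 0.2]
finger_gap: 0.996
```

Run:
```python
from h import *
plan([0.52,0.257,.26],-10)
```

```text
t 0.65 tcp [ 0.3648 -0.3657  0.265 ] psi(tool y yaw)deg -39.84 tilt 0.03 gap 0.996 F [ 1.  -0.9  0.2] q [-1.    0.34  1.66  0.    1.14 -0.31]
-> [0.52, 0.257, 0.26] -10 units [  0.199 -11.188 -23.103] [-5.967e+00  0.000e+00 -5.000e-03]
```

carry_out(
  commands=[
    [[0, -1, -2, -1, 0, 0, 85], [0, -2, -4, -2, 0, 0, 85], [0, -3, -6, -3, 0, 0, 85], [0, -4, -8, -4.5, 0, 0, 85], [0, -5, -10, -6, 0, 0, 85]],
  ],
)

```text
t: 1.15
tcp_pos: [0.4224, -0.1223, 0.2649]
tool_rot: [0.541, 0.456, -0.541, 0.456]
force: [0.8, -0.7, -1.2]
finger_gap: 0.989
```

Run:
```python
from h import *
plan([0.52,0.257,.24],-10)
```

```text
t 1.15 tcp [ 0.4224 -0.1223  0.2649] psi(tool y yaw)deg -9.77 tilt 0.01 gap 0.989 F [ 0.8 -0.7 -1.2] q [-0.54  0.23  1.83  0.    1.08 -0.37]
-> [0.52, 0.257, 0.24] -10 units [  0.998   1.274 -15.613] [ 0.045 -0.001 -0.002]
```

carry_out(
  commands=[
    [[0, 0.2, -2, 0, 0, 0, 85], [0, 0.4, -4, 0, 0, 0, 85], [0, 0.6, -6, 0, 0, 0, 85], [0, 0.8, -8, 0, 0, 0, 85], [0.3, 1, -10, 0, 0, 0, 85]],
  ],
)

```text
t: 1.65
tcp_pos: [0.491, 0.1181, 0.2584]
tool_rot: [0.542, 0.454, -0.541, 0.455]
force: [0.5, -0.6, 1.4]
finger_gap: 0.997
```

Run:
```python
from h import *
from station import manip
plan([0.52,0.257,.24],-10)
```

```text
t 1.65 tcp [0.491  0.1181 0.2584] psi(tool y yaw)deg -10.03 tilt 0.14 gap 0.997 F [ 0.5 -0.6  1.4] q [ 0.01  0.33  1.7  -0.    1.11  0.19]
-> [0.52, 0.257, 0.24] -10 units [ 0.737  0.174 -5.675] [-0.006 -0.003 -0.027]
```

carry_out(
  commands=[
    [[0.2, 0, -1.5, 0, 0, 0, 85], [0.4, 0.1, -3, 0, 0, 0, 85], [0.5, 0.1, -4.4, 0, 0, 0, 85], [0.6, 0.1, -5.2, 0, 0, 0, 85], [0.6, 0.1, -5.2, 0, 0, 0, 85]],
  ],
)

```text
t: 2.15
tcp_pos: [0.5151, 0.2458, 0.2419]
tool_rot: [-0.541, -0.455, 0.541, -0.455]
force: [0.6, -0.5, 0.1]
finger_gap: 0.995
```

```bash
cat >> h.py <<'E'
def snap(n,tag):
    from station import manip
    s=manip.snapshot(n); pickle.dump(s,open(f'{tag}.pkl','wb')); cv2.imwrite(f'pics/{tag}.png',s["image"][:,:,::-1]); return s
E
python3 - <<'E'
from h import *
snap('wrist','w1');snap('top','t1')
plan([0.5206,0.257,.24],-10)
im=cv2.imread('pics/t1.png');cv2.imwrite('pics/t1c.png',cv2.resize(im[140:260,110:250],None,fx=5,fy=5,interpolation=cv2.INTER_CUBIC))
E
```

```text
t 2.25 tcp [0.5148 0.2433 0.2422] psi(tool y yaw)deg -9.98 tilt 0.09 gap 0.994 F [-0.4  0.4 -0.3] q [ 0.25  0.44  1.56 -0.    1.14  0.42]
-> [0.5206, 0.257, 0.24] -10 units [ 0.088  0.135 -0.58 ] [0.003 0.013 0.012]
```

View pics/w1.png

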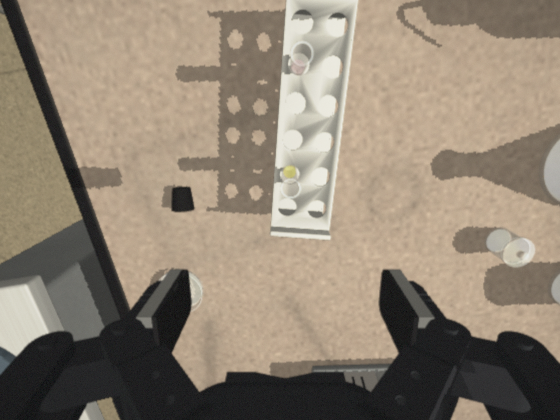

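View pics/t1c.png

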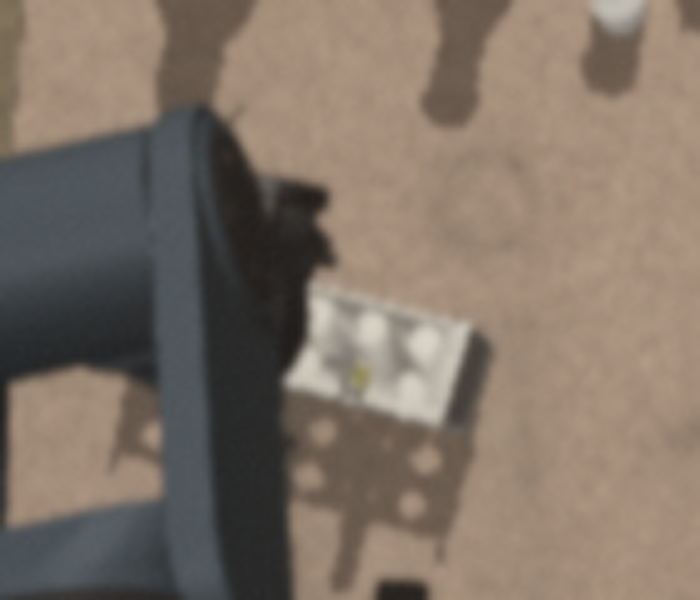

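Run:
```python
from h import *
im=cv2.imread('pics/w1.png');cv2.imwrite('pics/w1c.png',cv2.resize(im[0:245,240:380],None,fx=2.4*1,fy=2.4,interpolation=cv2.INTER_CUBIC))
cv2.imwrite('pics/w1y.png',cv2.resize(im[150:210,260:330],None,fx=9,fy=9,interpolation=cv2.INTER_CUBIC))
cv2.imwrite('pics/w1p.png',cv2.resize(im[30:90,270:340],None,fx=9,fy=9,interpolation=cv2.INTER_CUBIC))
w=load('w1')
print(proj(w,[[.5206,.257,.128],[.5206,.257,.006],[.5442,.3532,.128],[.5442,.3532,.006]]))
```

```text
[[289.35321224 191.98360432]
 [288.08042095 165.91355484]
 [299.51006098  57.86441367]
 [294.7574718   74.11004448]]
```

View pics/w1y.png

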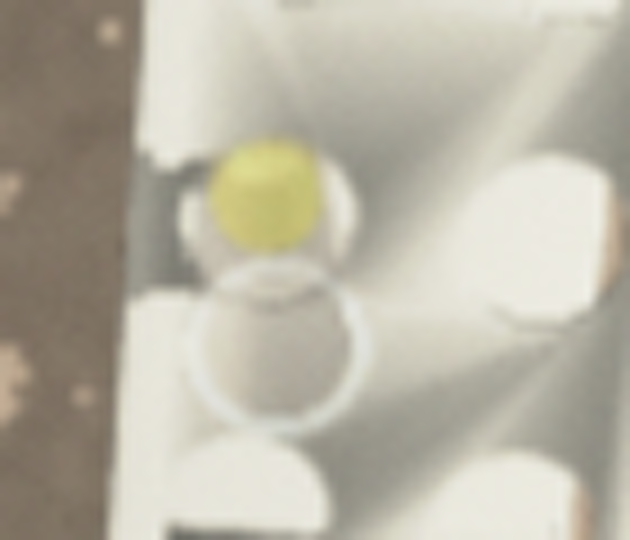

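View pics/w1p.png

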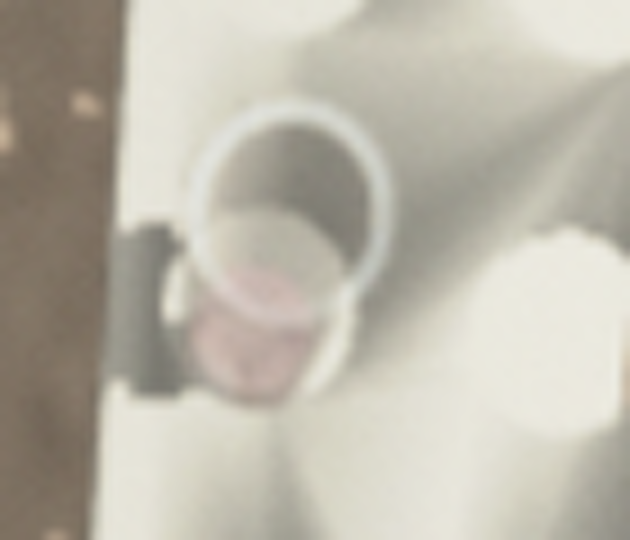

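Run:
```python
from h import *
w=load('w1')
for uv in crop([(279,348)],260,150,9): print(ray(w,uv,.128))
for uv in crop([(290,214)],270,30,9): print(ray(w,uv,.128))
plan([0.5206,0.257,.24],-10)
```

```text
[0.52206893 0.25990408 0.128     ]
[0.54625527 0.35583913 0.128     ]
t 2.25 tcp [0.5148 0.2433 0.2422] psi(tool y yaw)deg -9.98 tilt 0.09 gap 0.994 F [-0.4  0.4 -0.3] q [ 0.25  0.44  1.56 -0.    1.14  0.42]
-> [0.5206, 0.257, 0.24] -10 units [ 0.088  0.135 -0.58 ] [0.003 0.013 0.012]
```

carry_out(
  commands=[
    [[0, 0.17, -0.7, 0, 0, 0, 85], [1, 0.17, -0.7, 0, 0, 0, 85], [2.5, 0.17, -0.7, 0, 0, 0, 85], [4, 0.17, -0.7, 0, 0, 0, 85], [4.5, 0.17, -0.7, 0, 0, 0, 85]],
  ],
)

```text
t: 2.75
tcp_pos: [0.52, 0.2576, 0.1271]
tool_rot: [-0.54, -0.455, 0.545, -0.453]
force: [-1.4, -1.0, 0.4]
finger_gap: 0.997
```

Run:
```python
from h import *
snap('wrist','w2')
plan([0.522,0.260,.086],-10)
```

```text
t 2.8 tcp [0.52   0.2578 0.1266] psi(tool y yaw)deg -10.15 tilt 0.46 gap 0.997 F [-0.1  0.8 -1.1] q [ 0.27  0.61  1.63 -0.    0.91  0.45]
-> [0.522, 0.26, 0.086] -10 units [ 1.624  0.073 -0.106] [-0.03   0.042  0.081]
```

View pics/w2.png

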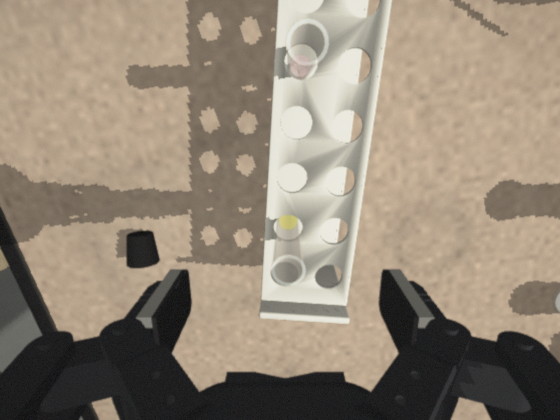

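Run:
```python
from h import *
w=load('w2')
print(ray(w,(288,270),.128)); print(proj(w,[[.52,.2578,.1266],[.52,.2578,.14],[.52,.2578,.146]]))
```

```text
[0.52195851 0.26008472 0.128     ]
[[284.83733176 273.39590504]
 [284.62874078 288.04080341]
 [284.52307549 295.45942402]]
```

Both views put the tube at (0.522, 0.260), so I'll descend and close.

carry_out(
  commands=[
    [[0.5, 0.08, -0.1, 0, 0, 0, 85], [1.0, 0.08, -0.1, 0, 0, 0, 85], [1.6, 0.08, -0.1, 0, 0, 0, 85], [1.6, 0.08, -0.1, 0, 0, 0, 85], [1.6, 0.08, -0.1, 0, 0, 0, 10]],
  ],
  force=25,
)

```text
t: 3.3
tcp_pos: [0.5254, 0.2622, 0.0907]
tool_rot: [0.542, 0.454, -0.542, 0.454]
force: [0.4, -0.0, -0.0]
finger_gap: 0.855
```

carry_out(
  commands=[
    [[0, 0, 0, 0, 0, 0, 10], [0, 0, 0, 0, 0, 0, 10], [0, 0, 0, 0, 0, 0, 10], [0, 0, 0, 0, 0, 0, 10], [0, 0, 0, 0, 0, 0, 10]],
  ],
)

```text
t: 3.8
tcp_pos: [0.5236, 0.2623, 0.0908]
tool_rot: [-0.541, -0.455, 0.543, -0.453]
force: [-2.2, 1.0, 5.1]
finger_gap: 0.192
```

Run:
```python
from h import *
snap('wrist','w3')
plan([0.522,0.260,.25],-10)
```

```text
t 3.85 tcp [0.5236 0.2623 0.0908] psi(tool y yaw)deg -10.07 tilt 0.15 gap 0.191 F [-2.9  0.8  6.4] q [0.27 0.67 1.65 0.   0.83 0.45]
-> [0.522, 0.26, 0.25] -10 units [-6.368 -0.063  0.103] [-0.014  0.002  0.03 ]
```

View pics/w3.png

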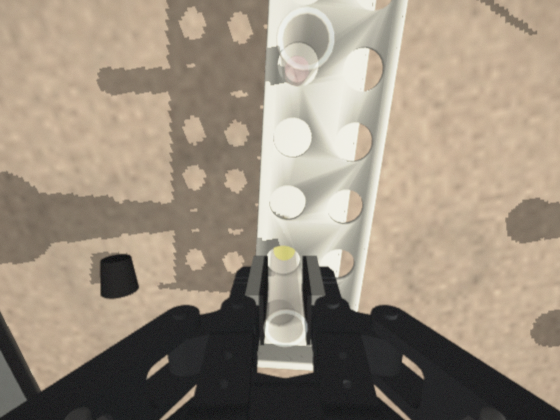

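carry_out(
  commands=[
    [[-1, 0, 0, 0, 0, 0, 10], [-2, 0, 0, 0, 0, 0, 10], [-3.5, 0, 0, 0, 0, 0, 10], [-5, 0, 0, 0, 0, 0, 10], [-6, 0, 0, 0, 0, 0, 10]],
  ],
  force=30,
)

```text
t: 4.35
tcp_pos: [0.5259, 0.2623, 0.2431]
tool_rot: [0.543, 0.454, -0.541, 0.455]
force: [-0.8, -0.5, -0.5]
finger_gap: 0.19
```

Run:
```python
from h import *
plan([0.6255,-0.0926,.24],-8)
plan([0.6149,-0.1719,.24],-8)
```

```text
t 4.35 tcp [0.5259 0.2623 0.2431] psi(tool y yaw)deg -10.04 tilt 0.24 gap 0.19 F [-0.8 -0.5 -0.5] q [ 0.27  0.46  1.52 -0.    1.16  0.45]
-> [0.6255, -0.0926, 0.24] -8 units [ 0.125  6.397 13.284] [-0.409 -0.018 -0.043]
t 4.35 tcp [0.5259 0.2623 0.2431] psi(tool y yaw)deg -10.04 tilt 0.24 gap 0.19 F [-0.8 -0.5 -0.5] q [ 0.27  0.46  1.52 -0.    1.16  0.45]
-> [0.6149, -0.1719, 0.24] -8 units [ 0.121  6.533 16.482] [-0.409 -0.018 -0.043]
```

carry_out(
  commands=[
    [[0, 0.6, 1.5, 0, 0, 0, 10], [0, 1.3, 3.3, 0, 0, 0, 10], [0, 2, 5.1, 0, 0, 0, 10], [0, 2.7, 6.9, -0.2, 0, 0, 10], [0, 3.4, 8.7, -0.4, 0, 0, 10]],
  ],
)

```text
t: 4.85
tcp_pos: [0.5708, 0.0312, 0.2404]
tool_rot: [0.534, 0.464, -0.533, 0.464]
force: [1.3, -0.5, -0.2]
finger_gap: 0.193
```

carry_out(
  commands=[
    [[0, 0.7, 1.8, 0, 0, 0, 10], [0, 1.4, 3.6, 0, 0, 0, 10], [0, 2.1, 5.4, 0, 0, 0, 10], [0, 2.5, 6.9, 0, 0, 0, 10], [0, 2.8, 7.5, 0, 0, 0, 10]],
  ],
)

```text
t: 5.35
tcp_pos: [0.6139, -0.1667, 0.2401]
tool_rot: [-0.535, -0.462, 0.535, -0.463]
force: [0.1, 0.7, -0.2]
finger_gap: 0.19
```

carry_out(
  commands=[
    [[0, 0, 0, 0, 0, 0, 10], [0, 0, 0, 0, 0, 0, 10], [0, 0, 0, 0, 0, 0, 10], [0, 0, 0, 0, 0, 0, 10], [0, 0, 0, 0, 0, 0, 10]],
  ],
)

```text
t: 5.85
tcp_pos: [0.6137, -0.1609, 0.2404]
tool_rot: [0.533, 0.464, -0.533, 0.464]
force: [-0.5, -0.6, -0.0]
finger_gap: 0.192
```

Run:
```python
from h import *
snap('wrist','w4')
plan([0.6149,-0.1719,.24],-8)
```

```text
t 5.9 tcp [ 0.6137 -0.1612  0.2404] psi(tool y yaw)deg -7.96 tilt 0.01 gap 0.189 F [0.2 1.2 0.3] q [-0.43  0.53  1.4   0.    1.21 -0.29]
-> [0.6149, -0.1719, 0.24] -8 units [0.015 0.106 0.417] [ 0.008 -0.001 -0.   ]
```

View pics/w4.png

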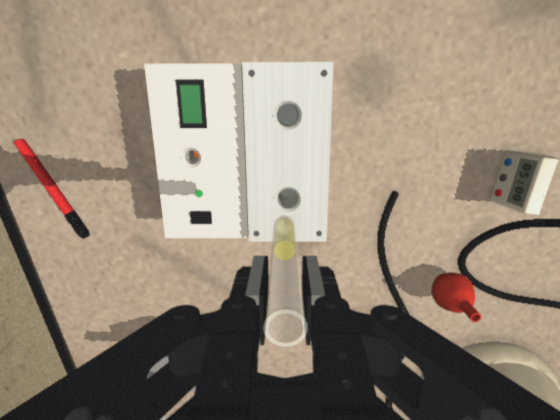

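Run:
```python
from h import *
im=cv2.imread('pics/w4.png');cv2.imwrite('pics/w4c.png',cv2.resize(im[50:270,140:345],None,fx=2.7,fy=2.7,interpolation=cv2.INTER_CUBIC))
cv2.imwrite('pics/w4b.png',cv2.resize(im[90:270,250:330],None,fx=3.3*1,fy=3.3,interpolation=cv2.INTER_CUBIC))
```

```text
(no output)
```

View pics/w4c.png

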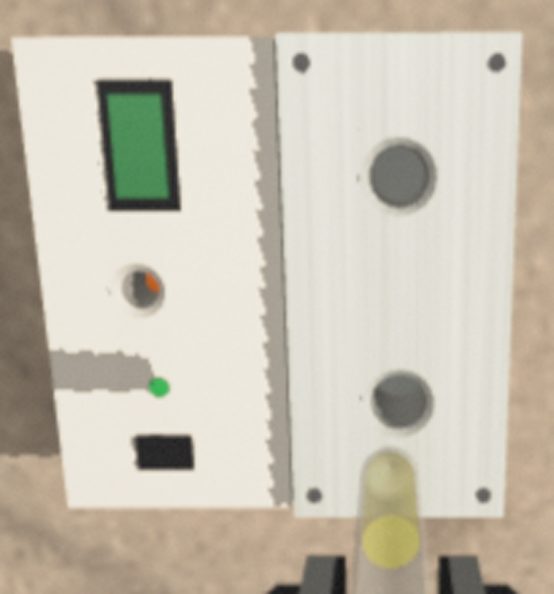

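View pics/w4b.png

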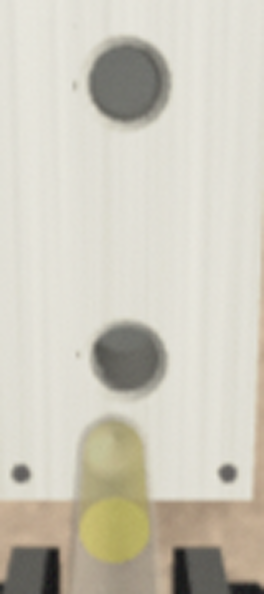

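Run:
```python
from h import *
np.set_printoptions(precision=4,suppress=True)
w=load('w4')
uv=crop([(402,174),(402,401),(142,290),(277,33),(522,33),(295,516),(503,516),(12,38),(69,508)],140,50,2.7)
for k in range(2): print(ray(w,uv[k],.07))
print(ray(w,uv[2],.06))
P=np.array([[45,40,70],[45,-40,70],[-50,0,60],[5,88,70],[85,88,70],[5,-88,70],[85,-88,70],[-85,88,60],[-85,-88,60]])/1e3
p,r=fit([(w,P,uv)],[.575,-.126,-.13]);print(p,r.round(1));print(pose(p,P)[:3])
tcp=np.array([.6137,-.1612,.2404])
th=np.linspace(0,2*np.pi,13)[:-1]
for dz in (.085,):
    b=tcp-[0,0,dz]; c=(proj(w,[b])+.5-[140,50])*2.7; ring=(proj(w,np.c_[b[0]+.0085*np.cos(th),b[1]+.0085*np.sin(th),b[2]+0*th])+.5-[140,50])*2.7
    print(c,ring.min(0),ring.max(0))
```

```text
[ 0.6268 -0.091   0.07  ]
[ 0.616  -0.1701  0.07  ]
[ 0.5277 -0.1184  0.06  ]
[ 0.5762 -0.1251 -0.1362] [[-0.5  0.7]
 [-0.6  0.7]
 [-1.   0. ]
 [ 0.  -4.3]
 [ 1.  -4.5]
 [ 0.3  2.9]
 [ 0.7  2.8]
 [-0.2 -4.4]
 [ 0.4  2.3]]
[[ 0.6262 -0.0915  0.07  ]
 [ 0.6154 -0.1708  0.07  ]
 [ 0.5267 -0.1183  0.06  ]]
[[392.7911 454.9883]] [361.8097 425.3117] [423.8647 484.0453]
```

Run:
```python
from h import *
w=load('w4')
tcp=np.array([.6137,-.1612,.2404]);th=np.linspace(0,2*np.pi,13)[:-1]
for off in (0,-.0023):
  for dz in (.037,):
    b=tcp+[0,off,dz];ring=proj(w,np.c_[b[0]+.0085*np.cos(th),b[1]+.0085*np.sin(th),b[2]+0*th]); print(off,proj(w,[b]),ring.min(0),ring.max(0))
im=cv2.imread('pics/w4.png');cv2.imwrite('pics/w4m.png',cv2.resize(im[290:360,250:320],None,fx=8,fy=8,interpolation=cv2.INTER_CUBIC))
```

```text
0 [[284.97279263 322.75549787]] [262.7275369  303.39061573] [307.34681725 341.34322875]
-0.0023 [[285.80600584 327.85982804]] [263.68059221 308.7099754 ] [308.05878686 346.24530924]
```

View pics/w4m.png

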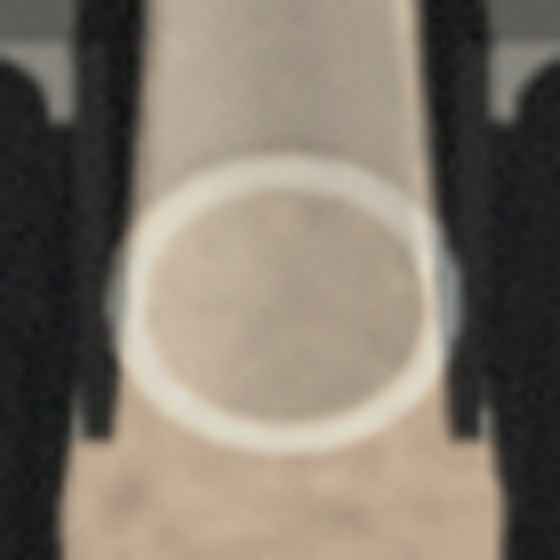

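carry_out(
  commands=[
    [[0, 0.13, 0.26, 0, 0, 0, 10], [1, 0.13, 0.26, 0, 0, 0, 10], [2, 0.13, 0.26, 0, 0, 0, 10], [2.9, 0.13, 0.26, 0, 0, 0, 10], [2.9, 0.13, 0.26, 0, 0, 0, 10]],
  ],
)

```text
t: 6.4
tcp_pos: [0.6139, -0.1687, 0.1643]
tool_rot: [-0.533, -0.466, 0.535, -0.461]
force: [-1.2, 0.2, -0.2]
finger_gap: 0.191
```

Run:
```python
from h import *
snap('wrist','w5');snap('side','s5')
plan([0.616,-0.168,.105],-8)
im=cv2.imread('pics/w5.png');cv2.imwrite('pics/w5c.png',cv2.resize(im[100:300,230:340],None,fx=3,fy=3,interpolation=cv2.INTER_CUBIC))
im=cv2.imread('pics/s5.png');cv2.imwrite('pics/s5c.png',cv2.resize(im[110:230,210:320],None,fx=5,fy=5,interpolation=cv2.INTER_CUBIC))
```

```text
t 6.5 tcp [ 0.6163 -0.1696  0.1677] psi(tool y yaw)deg -8.06 tilt 0.01 gap 0.189 F [-0.1  0.2  0.5] q [-0.44  0.62  1.45 -0.    1.07 -0.3 ]
-> [0.616, -0.168, 0.105] -8 units [ 2.509 -0.021 -0.064] [-0.011  0.     0.002]
```

View pics/w5c.png

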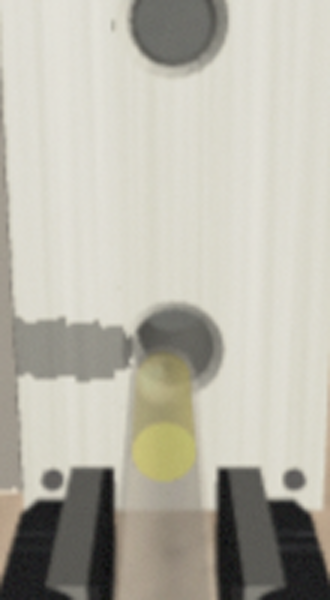

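View pics/s5c.png

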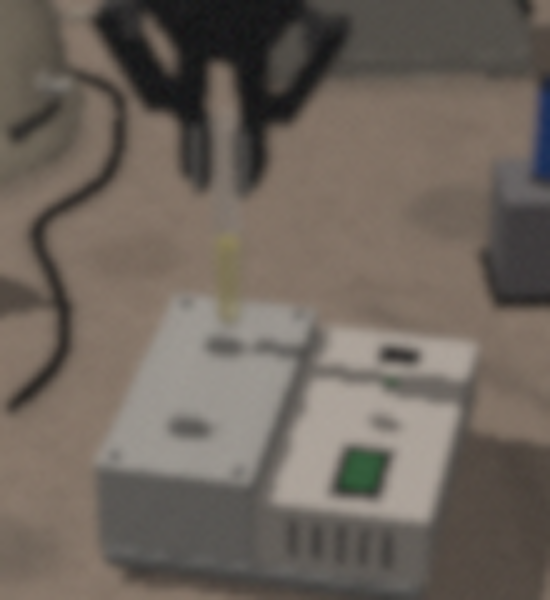

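Run:
```python
from h import *
info();w=snap('wrist','w6');s,M=info()
im=cv2.imread('pics/w6.png');cv2.imwrite('pics/w6c.png',cv2.resize(im[180:300,240:330],None,fx=6,fy=5,interpolation=cv2.INTER_CUBIC))
t=s['tcp_pos']; th=np.linspace(0,6.28,25)
for z,r in ((.07,.013),(.07,.0105)):
  print('bore',(proj(w,[[.616,-.170,.07]])-[240,180])*[6,5])
a=t+[0,-.0023,-.085]
print('tip',(proj(w,[a,a+[0,0,.0085]])-[240,180])*[6,5])
```

```text
t 6.5 tcp [ 0.6163 -0.1696  0.1677] psi(tool y yaw)deg -8.06 tilt 0.01 gap 0.189 F [-0.1  0.2  0.5] q [-0.44  0.62  1.45 -0.    1.07 -0.3 ]
t 6.55 tcp [ 0.6169 -0.1699  0.1687] psi(tool y yaw)deg -8.05 tilt 0.11 gap 0.188 F [-0.1 -0.8 -0.2] q [-0.44  0.62  1.45 -0.    1.07 -0.3 ]
bore [[267.56234363 163.39928716]]
bore [[267.56234363 163.39928716]]
tip [[277.34996903 205.53536119]
 [277.60173594 225.55966551]]
```

View pics/w6c.png

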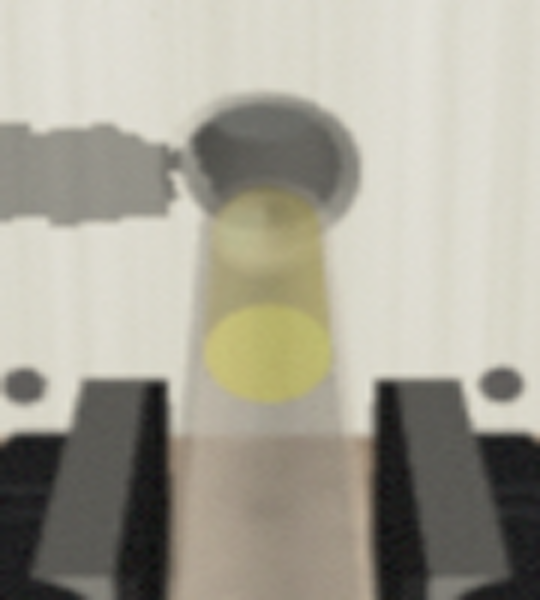

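carry_out(
  commands=[
    [[0, 0, -0.08, 0, 0, 0, 10], [0.3, 0, -0.08, 0, 0, 0, 10], [0.6, 0, -0.08, 0, 0, 0, 10], [0.9, 0, -0.08, 0, 0, 0, 10], [1.2, 0, -0.08, 0, 0, 0, 10]],
  ],
)

```text
t: 7.05
tcp_pos: [0.6161, -0.1672, 0.1368]
tool_rot: [-0.534, -0.464, 0.534, -0.463]
force: [0.5, 0.5, -0.8]
finger_gap: 0.188
```

Run:
```python
from h import *
w=snap('wrist','w7');s,M=info();
im=cv2.imread('pics/w7.png');cv2.imwrite('pics/w7c.png',cv2.resize(im[180:340,220:350],None,fx=4,fy=3.7,interpolation=cv2.INTER_CUBIC))
```

```text
t 7.1 tcp [ 0.6153 -0.1669  0.1354] psi(tool y yaw)deg -8.05 tilt 0.18 gap 0.188 F [ 1.1 -0.1 -1. ] q [-0.44  0.66  1.48  0.    1.01 -0.3 ]
```

View pics/w7c.png

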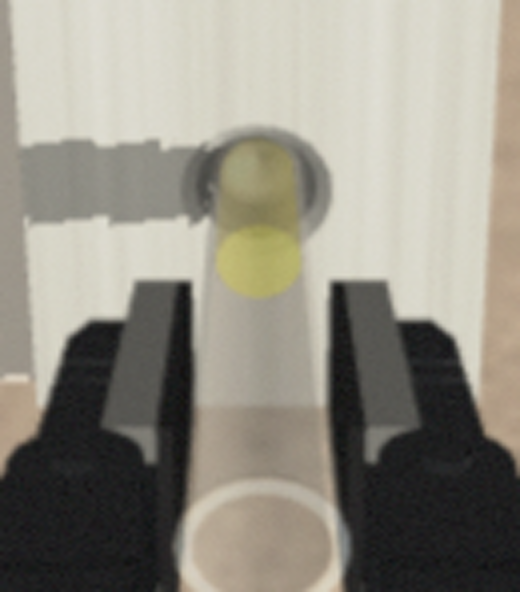

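carry_out(
  commands=[
    [[0.4, 0.02, 0, 0, 0, 0, 10], [0.8, 0.02, 0, 0, 0, 0, 10], [1.1, 0.02, 0, 0, 0, 0, 10], [1.3, 0.02, 0, 0, 0, 0, 10], [1.3, 0.02, 0, 0, 0, 0, 10]],
  ],
)

```text
t: 7.6
tcp_pos: [0.617, -0.1675, 0.105]
tool_rot: [0.534, 0.464, -0.534, 0.464]
force: [-0.7, 0.9, -2.1]
finger_gap: 0.188
```

Run:
```python
from h import *
info();w=snap('wrist','w8');s,M=info();
```

```text
t 7.6 tcp [ 0.617  -0.1675  0.105 ] psi(tool y yaw)deg -8.05 tilt 0.01 gap 0.188 F [-0.7  0.9 -2.1] q [-0.44  0.7   1.5  -0.    0.94 -0.3 ]
t 7.65 tcp [ 0.6169 -0.1675  0.105 ] psi(tool y yaw)deg -8.06 tilt 0.01 gap 0.193 F [-0.6  1.6  0.5] q [-0.44  0.7   1.5  -0.    0.94 -0.3 ]
```

View pics/w8.png

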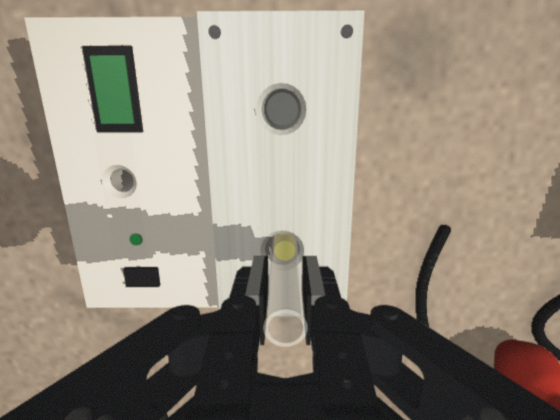

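carry_out(
  commands=[
    [[0, 0, 0, 0, 0, 0, 40], [0, 0, 0, 0, 0, 0, 60], [0, 0, 0, 0, 0, 0, 85], [0, 0, 0, 0, 0, 0, 85], [0, 0, 0, 0, 0, 0, 85]],
  ],
)

```text
t: 8.15
tcp_pos: [0.6168, -0.1674, 0.1052]
tool_rot: [-0.534, -0.464, 0.534, -0.464]
force: [-0.2, 0.3, 0.3]
finger_gap: 0.993
```

carry_out(
  commands=[
    [[-0.5, 0, 0, 0, 0, 0, 85], [-1.5, 0, 0, 0, 0, 0, 85], [-3, 0, 0, 0, 0, 0, 85], [-4.5, 0, 0, 0, 0, 0, 85], [-5.8, 0, 0, 0, 0, 0, 85]],
  ],
)

```text
t: 8.65
tcp_pos: [0.6172, -0.1675, 0.2533]
tool_rot: [0.534, 0.463, -0.533, 0.464]
force: [-0.2, -0.9, -0.6]
finger_gap: 0.995
```

Run:
```python
from h import *
w=snap('wrist','w9');
plan([0.5465,0.356,.25],-10)
```

```text
t 8.7 tcp [ 0.6202 -0.1688  0.2595] psi(tool y yaw)deg -8.03 tilt 0.78 gap 0.996 F [ 2.1 -0.8  4.3] q [-0.44  0.52  1.36  0.    1.25 -0.3 ]
-> [0.5465, 0.356, 0.25] -10 units [  0.225  -5.856 -20.375] [ 0.393  0.043 -0.15 ]
```

View pics/w9.png

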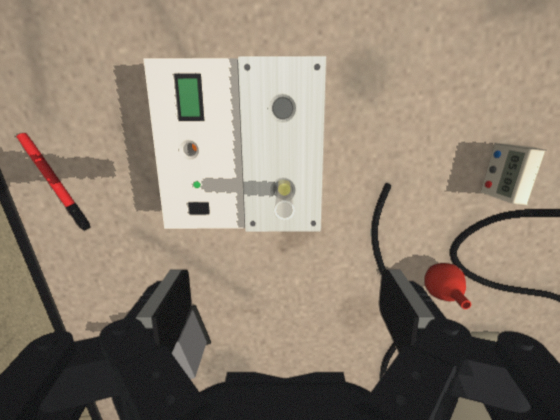

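carry_out(
  commands=[
    [[0, -0.5, -1.8, 0, 0, 0, 85], [0, -1, -3.7, 0, 0, 0, 85], [0, -1.6, -5.6, 0, 0, 0, 85], [0, -2.1, -7.5, 0.2, 0, 0, 85], [0, -2.7, -9.4, 0.4, 0, 0, 85]],
  ],
)

```text
t: 9.2
tcp_pos: [0.5827, 0.0764, 0.2512]
tool_rot: [0.543, 0.454, -0.542, 0.454]
force: [1.2, -0.1, -0.3]
finger_gap: 0.997
```

carry_out(
  commands=[
    [[0, -0.5, -1.9, 0, 0, 0, 85], [0, -1, -3.8, 0, 0, 0, 85], [0, -1.6, -5.7, 0, 0, 0, 85], [0, -2.1, -7.5, 0, 0, 0, 85], [0, -2.5, -9, 0, 0, 0, 85]],
  ],
)

```text
t: 9.7
tcp_pos: [0.5598, 0.3099, 0.2511]
tool_rot: [0.542, 0.455, -0.541, 0.455]
force: [0.6, -0.1, 0.5]
finger_gap: 0.996
```

Run:
```python
from h import *
plan([0.5465,0.3575,.24],-10)
```

```text
t 9.7 tcp [0.5598 0.3099 0.2511] psi(tool y yaw)deg -9.97 tilt 0.07 gap 0.996 F [ 0.6 -0.1  0.5] q [0.33 0.53 1.37 0.   1.24 0.5 ]
-> [0.5465, 0.3575, 0.24] -10 units [ 0.446 -0.856 -1.783] [ 0.005 -0.01  -0.01 ]
```

carry_out(
  commands=[
    [[0.2, -0.5, -1, 0, 0, 0, 85], [0.4, -0.85, -1.7, 0, 0, 0, 85], [0.4, -0.85, -1.7, 0, 0, 0, 85], [0.4, -0.85, -1.7, 0, 0, 0, 85], [0.4, -0.85, -1.7, 0, 0, 0, 85]],
  ],
)

```text
t: 10.2
tcp_pos: [0.5477, 0.3517, 0.2408]
tool_rot: [0.542, 0.454, -0.542, 0.454]
force: [0.2, -1.3, -0.4]
finger_gap: 0.999
```

Run:
```python
from h import *
snap('wrist','w10');plan([0.5463,0.3558,.09],-10)
im=cv2.imread('pics/w10.png');cv2.imwrite('pics/w10c.png',cv2.resize(im[140:280,230:360],None,fx=4,fy=4,interpolation=cv2.INTER_CUBIC))
print((proj(load('w10'),[[0.5463,0.3558,.128]])-[230,140])*4)
```

```text
t 10.25 tcp [0.5478 0.3515 0.2408] psi(tool y yaw)deg -10.14 tilt 0.05 gap 0.994 F [-0.3  0.7 -0.3] q [ 0.4   0.55  1.35 -0.    1.23  0.58]
-> [0.5463, 0.3558, 0.09] -10 units [ 6.03  -0.095 -0.157] [-0.028 -0.001 -0.01 ]
[[208.6492618  248.13765551]]
```

View pics/w10c.png

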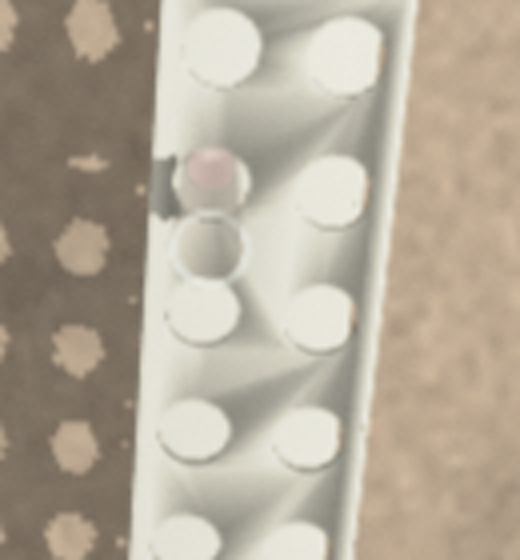

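carry_out(
  commands=[
    [[0, -0.1, -0.15, 0, 0, 0, 85], [1.5, -0.1, -0.15, 0, 0, 0, 85], [3, -0.1, -0.15, 0, 0, 0, 85], [4.5, -0.1, -0.15, 0, 0, 0, 85], [5.4, -0.1, -0.15, 0, 0, 0, 85]],
  ],
)

```text
t: 10.75
tcp_pos: [0.5441, 0.3556, 0.1024]
tool_rot: [-0.541, -0.454, 0.544, -0.454]
force: [-0.3, -1.1, 0.1]
finger_gap: 0.999
```

carry_out(
  commands=[
    [[0.3, 0, 0, 0, 0, 0, 85], [0.6, 0, 0, 0, 0, 0, 85], [0.6, 0, 0, 0, 0, 0, 10], [0.6, 0, 0, 0, 0, 0, 10], [0.6, 0, 0, 0, 0, 0, 10]],
  ],
  force=25,
)

```text
t: 11.25
tcp_pos: [0.5463, 0.3573, 0.0917]
tool_rot: [0.543, 0.454, -0.541, 0.455]
force: [0.1, -0.9, 0.1]
finger_gap: 0.512
```

carry_out(
  commands=[
    [[0, 0, 0, 0, 0, 0, 10], [0, 0, 0, 0, 0, 0, 10], [0, 0, 0, 0, 0, 0, 10], [0, 0, 0, 0, 0, 0, 10], [0, 0, 0, 0, 0, 0, 10]],
  ],
)

```text
t: 11.75
tcp_pos: [0.5459, 0.3571, 0.0911]
tool_rot: [0.542, 0.454, -0.541, 0.454]
force: [-0.2, -0.0, 5.5]
finger_gap: 0.188
```

Run:
```python
from h import *
snap('wrist','w11');info()
```

```text
t 11.8 tcp [0.5459 0.3571 0.0911] psi(tool y yaw)deg -10.05 tilt 0.1 gap 0.194 F [ 0.2 -0.1  4.9] q [ 0.41  0.73  1.47 -0.    0.94  0.58]
```

View pics/w11.png

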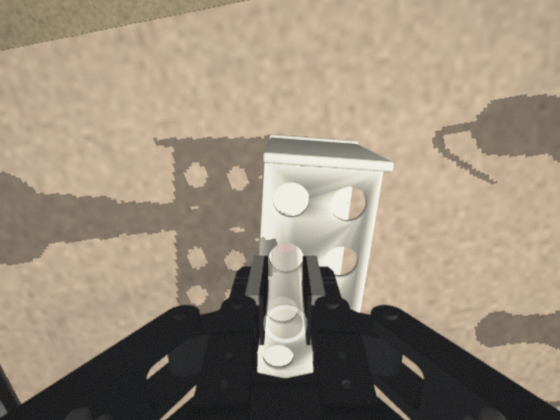

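carry_out(
  commands=[
    [[-1, 0, 0, 0, 0, 0, 10], [-2, 0, 0, 0, 0, 0, 10], [-3.5, 0, 0, 0, 0, 0, 10], [-5, 0, 0, 0, 0, 0, 10], [-6, 0, 0, 0, 0, 0, 10]],
  ],
  force=30,
)

```text
t: 12.3
tcp_pos: [0.5458, 0.3571, 0.2425]
tool_rot: [0.543, 0.454, -0.541, 0.454]
force: [0.6, 0.4, -0.5]
finger_gap: 0.188
```

Run:
```python
from h import *
plan([0.6272,-0.0897,.24],-8)
```

```text
t 12.3 tcp [0.5458 0.3571 0.2425] psi(tool y yaw)deg -10.05 tilt 0.14 gap 0.188 F [ 0.6  0.4 -0.5] q [0.41 0.55 1.35 0.   1.24 0.58]
-> [0.6272, -0.0897, 0.24] -8 units [ 0.087  6.325 17.031] [-0.411 -0.016 -0.022]
```

carry_out(
  commands=[
    [[0, 0.6, 1.6, 0, 0, 0, 10], [0, 1.3, 3.4, 0, 0, 0, 10], [0, 2, 5.2, 0, 0, 0, 10], [0, 2.6, 7, -0.2, 0, 0, 10], [0, 3.3, 8.8, -0.4, 0, 0, 10]],
  ],
)

```text
t: 12.8
tcp_pos: [0.5874, 0.1242, 0.2396]
tool_rot: [-0.533, -0.464, 0.534, -0.464]
force: [0.3, 0.2, 0.1]
finger_gap: 0.187
```

carry_out(
  commands=[
    [[0, 0.6, 1.8, 0, 0, 0, 10], [0, 1.3, 3.6, 0, 0, 0, 10], [0, 1.9, 5.4, 0, 0, 0, 10], [0, 2.3, 7, 0, 0, 0, 10], [0, 2.7, 8.1, 0, 0, 0, 10]],
  ],
)

```text
t: 13.3
tcp_pos: [0.6261, -0.0871, 0.2394]
tool_rot: [-0.534, -0.463, 0.535, -0.463]
force: [-0.1, -0.4, -0.0]
finger_gap: 0.192
```

carry_out(
  commands=[
    [[0, 0, 0, 0, 0, 0, 10], [0, 0, 0, 0, 0, 0, 10], [0, 0, 0, 0, 0, 0, 10], [0, 0, 0, 0, 0, 0, 10], [0, 0, 0, 0, 0, 0, 10]],
  ],
)

```text
t: 13.8
tcp_pos: [0.6264, -0.0827, 0.2402]
tool_rot: [-0.533, -0.464, 0.533, -0.464]
force: [-0.1, 0.2, -1.0]
finger_gap: 0.193
```

Run:
```python
from h import *
w=snap('wrist','w12');plan([0.6270,-0.0897,.165],-8)
im=cv2.imread('pics/w12.png');cv2.imwrite('pics/w12c.png',cv2.resize(im[140:340,180:345],None,fx=3,fy=3,interpolation=cv2.INTER_CUBIC))
print((proj(w,[[.6268,-.091,.07],[.5277,-.1184,.06]])-[180,140])*3)
```

```text
t 13.85 tcp [ 0.6265 -0.0829  0.2403] psi(tool y yaw)deg -7.95 tilt 0.01 gap 0.197 F [-0.3 -0.1  0.9] q [-0.31  0.53  1.4   0.    1.21 -0.17]
-> [0.627, -0.0897, 0.165] -8 units [3.011 0.057 0.267] [ 0.009 -0.001  0.001]
[[319.3537437  172.74071973]
 [ 50.63970518 277.12604419]]
```

View pics/w12c.png

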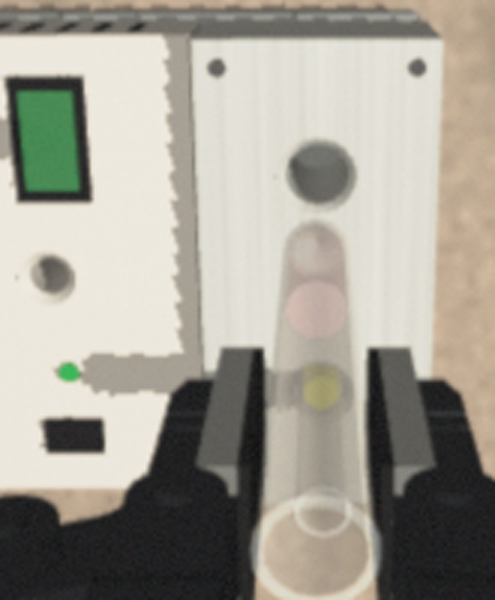

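carry_out(
  commands=[
    [[0, 0.06, 0.27, 0, 0, 0, 10], [1, 0.06, 0.27, 0, 0, 0, 10], [2, 0.06, 0.27, 0, 0, 0, 10], [2.7, 0.06, 0.27, 0, 0, 0, 10], [2.7, 0.06, 0.27, 0, 0, 0, 10]],
  ],
)

```text
t: 14.35
tcp_pos: [0.6252, -0.0907, 0.1699]
tool_rot: [-0.533, -0.465, 0.535, -0.462]
force: [-0.4, -0.0, -0.4]
finger_gap: 0.186
```

carry_out(
  commands=[
    [[0, 0, 0, 0, 0, 0, 10], [0.3, 0, 0, 0, 0, 0, 10], [0.6, 0, 0, 0, 0, 0, 10], [0.9, 0, 0, 0, 0, 0, 10], [1.2, 0, 0, 0, 0, 0, 10]],
  ],
)

```text
t: 14.85
tcp_pos: [0.6272, -0.091, 0.1423]
tool_rot: [0.534, 0.464, -0.534, 0.464]
force: [-0.1, 0.4, 0.4]
finger_gap: 0.19
```

Run:
```python
from h import *
w=snap('wrist','w13');plan([0.6270,-0.0897,.105],-8)
im=cv2.imread('pics/w13.png');cv2.imwrite('pics/w13c.png',cv2.resize(im[180:340,220:350],None,fx=4,fy=3.7,interpolation=cv2.INTER_CUBIC))
```

```text
t 14.9 tcp [ 0.6262 -0.0907  0.1408] psi(tool y yaw)deg -8.05 tilt 0.15 gap 0.186 F [-0.2  0.2 -0.7] q [-0.32  0.65  1.49  0.    1.01 -0.18]
-> [0.627, -0.0897, 0.105] -8 units [ 1.431  0.029 -0.044] [-0.011 -0.006  0.029]
```

View pics/w13c.png

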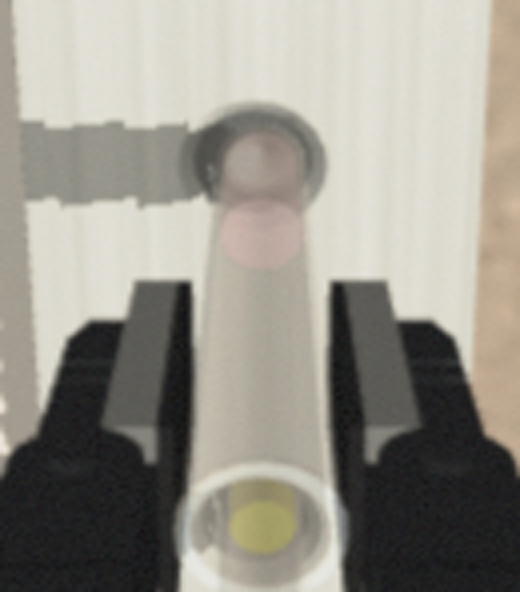

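carry_out(
  commands=[
    [[0.4, 0, -0.04, 0, 0, 0, 10], [0.8, 0, -0.04, 0, 0, 0, 10], [1.2, 0, -0.04, 0, 0, 0, 10], [1.5, 0, -0.04, 0, 0, 0, 10], [1.5, 0, -0.04, 0, 0, 0, 10]],
  ],
)

```text
t: 15.4
tcp_pos: [0.6277, -0.0901, 0.1047]
tool_rot: [0.534, 0.464, -0.534, 0.464]
force: [-0.3, 0.3, -1.6]
finger_gap: 0.189
```

carry_out(
  commands=[
    [[0, 0, 0, 0, 0, 0, 40], [0, 0, 0, 0, 0, 0, 60], [0, 0, 0, 0, 0, 0, 85], [0, 0, 0, 0, 0, 0, 85], [0, 0, 0, 0, 0, 0, 85]],
  ],
)

```text
t: 15.9
tcp_pos: [0.6273, -0.09, 0.1052]
tool_rot: [0.534, 0.464, -0.534, 0.464]
force: [0.4, -0.2, -0.3]
finger_gap: 0.994
```

carry_out(
  commands=[
    [[-0.5, 0, 0, 0, 0, 0, 85], [-1.5, 0, 0, 0, 0, 0, 85], [-3, 0, 0, 0, 0, 0, 85], [-4.5, 0, 0, 0, 0, 0, 85], [-5.8, 0, 0, 0, 0, 0, 85]],
  ],
)

```text
t: 16.4
tcp_pos: [0.6277, -0.0901, 0.2533]
tool_rot: [0.534, 0.463, -0.533, 0.464]
force: [0.4, 0.8, 0.3]
finger_gap: 0.992
```

Run:
```python
from h import *
w=snap('wrist','w14');info();snap('side','s14')
im=cv2.imread('pics/s14.png');cv2.imwrite('pics/s14c.png',cv2.resize(im[90:240,210:340],None,fx=4,fy=4,interpolation=cv2.INTER_CUBIC))
```

```text
t 16.45 tcp [ 0.6308 -0.091   0.2595] psi(tool y yaw)deg -8.03 tilt 0.78 gap 0.994 F [1.4 0.2 3.8] q [-0.32  0.51  1.38 -0.    1.24 -0.18]
```

View pics/w14.png

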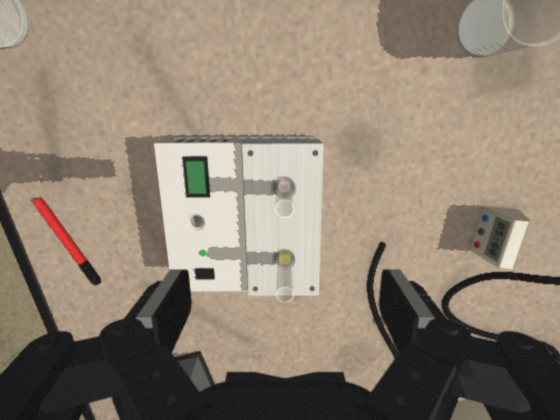

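View pics/s14c.png

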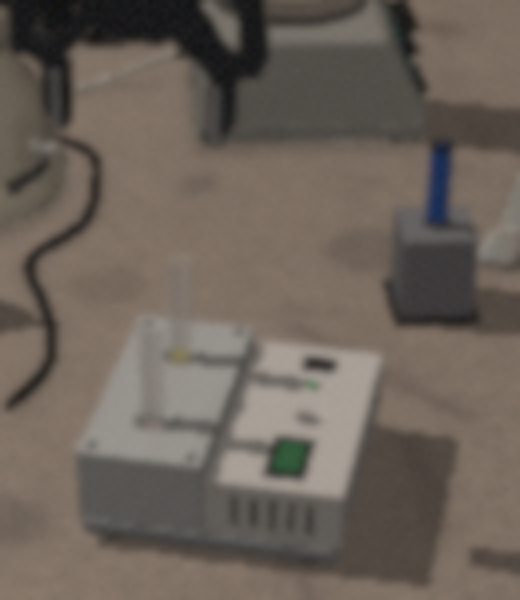

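Run:
```python
from h import *
T,S=load('top0'),load('side0')
# pin handle top z .136
t=cv2.imread('pics/top0.png');cv2.imwrite('pics/t0p.png',cv2.resize(t[225:270,365:420],None,fx=12,fy=12,interpolation=cv2.INTER_CUBIC))
plan([.435,-.36,.25],-40)
```

```text
t 16.5 tcp [ 0.6307 -0.091   0.2573] psi(tool y yaw)deg -8.04 tilt 0.75 gap 0.994 F [ 0.5 -0.5  0.4] q [-0.32  0.51  1.38  0.    1.23 -0.18]
-> [0.435, -0.36, 0.25] -40 units [ 0.236 -6.248 11.75 ] [ 6.392 -0.016 -0.152]
```

View pics/t0p.png

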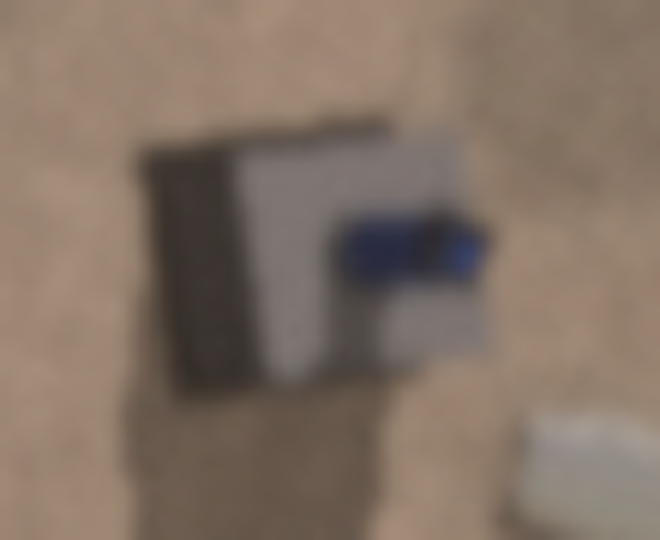

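carry_out(
  commands=[
    [[0, -0.8, 1.5, 1, 0, 0, 85], [0, -1.7, 3.2, 2, 0, 0, 85], [0, -2.6, 4.9, 3, 0, 0, 85], [0, -3.5, 6.6, 4.5, 0, 0, 85], [0, -4.4, 8.3, 6, 0, 0, 85]],
  ],
)

```text
t: 17.0
tcp_pos: [0.4878, -0.281, 0.2502]
tool_rot: [-0.636, -0.308, 0.637, -0.308]
force: [1.3, -1.1, -0.2]
finger_gap: 0.999
```

Run:
```python
from h import *
T=load('top0');p=ray(T,(403.7,245.8),.136);print(p)
plan([p[0],p[1],.25],-40)
```

```text
[ 0.43962569 -0.37344399  0.136     ]
t 17.0 tcp [ 0.4878 -0.281   0.2502] psi(tool y yaw)deg -38.33 tilt 0.02 gap 0.999 F [ 1.3 -1.1 -0.2] q [-0.72  0.42  1.57 -0.    1.15 -0.05]
-> [np.float64(0.43962568839992616), np.float64(-0.37344399494780456), 0.25] -40 units [0.006 0.784 4.096] [0.334 0.    0.005]
```

carry_out(
  commands=[
    [[0, 0.4, 1.5, 0, 0, 0, 85], [0, 0.8, 3, 0, 0, 0, 85], [0, 0.8, 3.6, 0, 0, 0, 85], [0, 0.8, 3.6, 0, 0, 0, 85], [0, 0.8, 3.6, 0, 0, 0, 85]],
  ],
)

```text
t: 17.5
tcp_pos: [0.4495, -0.3621, 0.2499]
tool_rot: [0.636, 0.31, -0.636, 0.309]
force: [0.2, -0.1, -0.3]
finger_gap: 0.997
```

Run:
```python
from h import *
snap('wrist','w15');plan([.4396,-.3734,.25],-40)
```

```text
t 17.55 tcp [ 0.4499 -0.3616  0.25  ] psi(tool y yaw)deg -38.0 tilt 0.09 gap 0.993 F [ 1.   0.5 -1. ] q [-0.87  0.44  1.53  0.    1.17 -0.21]
-> [0.4396, -0.3734, 0.25] -40 units [-0.002 -0.034  0.625] [ 0.4   -0.012  0.014]
```

View pics/w15.png

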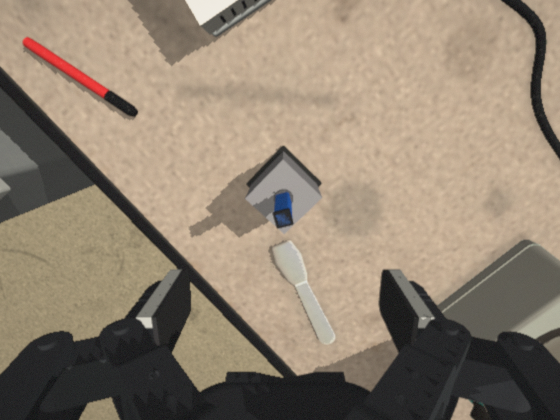

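Run:
```python
from h import *
im=cv2.imread('pics/w15.png');cv2.imwrite('pics/w15c.png',cv2.resize(im[140:240,235:335],None,fx=6,fy=6,interpolation=cv2.INTER_CUBIC))
cv2.imwrite('pics/w15d.png',cv2.resize(im[185:235,260:310],None,fx=12,fy=12,interpolation=cv2.INTER_CUBIC))
```

```text
(no output)
```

View pics/w15c.png

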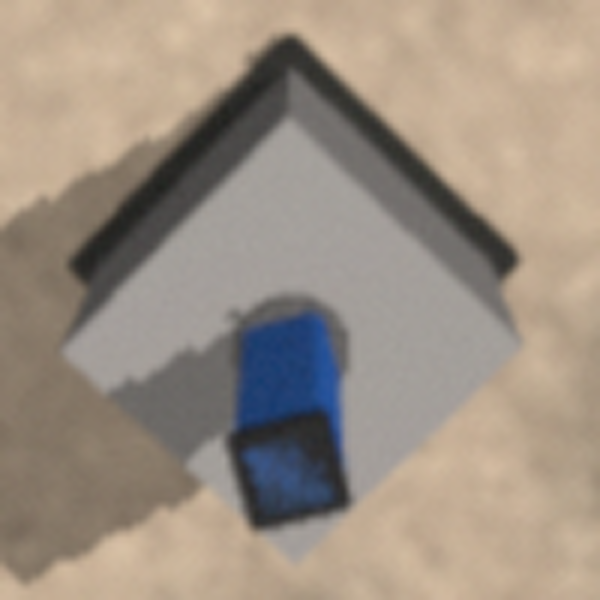

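View pics/w15d.png

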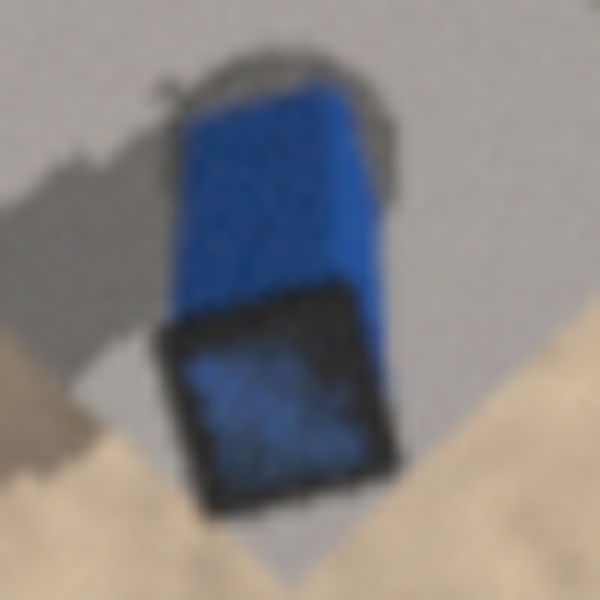

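Run:
```python
from h import *
w=load('w15');c=crop([(163,330),(352,284),(400,470),(210,518)],260,185,12)
P=np.array([ray(w,u,.136) for u in c]);print(P,P.mean(0))
e=np.roll(P,-1,0)-P;print(np.linalg.norm(e,axis=1),np.degrees(np.arctan2(e[:,1],e[:,0])))
p=P.mean(0);print('stand top centre',ray(w,crop([(292,340)],235,140,6)[0],.07))
for z in (.07,.136):print(z,ray(w,crop([(281,400)],260,185,12)[0],z))
plan([p[0],p[1],.17],-38+13)
```

```text
[[ 0.43848463 -0.35986319  0.136     ]
 [ 0.45069799 -0.36522606  0.136     ]
 [ 0.44505368 -0.37791313  0.136     ]
 [ 0.43248715 -0.37259124  0.136     ]] [ 0.44168086 -0.36889841  0.136     ]
[0.01333891 0.01388596 0.01364698 0.01407029] [ -23.70622973 -113.98362495  157.04751547   64.77012638]
stand top centre [ 0.44203342 -0.36813028  0.07      ]
0.07 [ 0.4274472  -0.38622792  0.07      ]
0.136 [ 0.4417237  -0.36881659  0.136     ]
t 17.55 tcp [ 0.4499 -0.3616  0.25  ] psi(tool y yaw)deg -38.0 tilt 0.09 gap 0.993 F [ 1.   0.5 -1. ] q [-0.87  0.44  1.53  0.    1.17 -0.21]
-> [np.float64(0.44168086132207324), np.float64(-0.3688984051858133), 0.17] -25 units [ 3.198 -0.076  0.435] [-2.6   -0.014  0.012]
```

carry_out(
  commands=[
    [[0, -0.08, 0.43, -1.4, 0, 0, 85], [1, -0.08, 0.43, -2.7, 0, 0, 85], [2.5, -0.08, 0.43, -2.7, 0, 0, 85], [3.2, -0.08, 0.43, -2.7, 0, 0, 85], [3.2, -0.08, 0.43, -2.7, 0, 0, 85]],
  ],
)

```text
t: 18.05
tcp_pos: [0.4409, -0.3669, 0.1675]
tool_rot: [-0.594, -0.386, 0.595, -0.38]
force: [0.7, -0.8, 1.0]
finger_gap: 0.994
```

carry_out(
  commands=[
    [[0, 0, 0, 0, 0, 0, 85], [0, 0, 0, 0, 0, 0, 85], [0, 0, 0, 0, 0, 0, 85], [0, 0, 0, 0, 0, 0, 85], [0, 0, 0, 0, 0, 0, 85]],
  ],
)

```text
t: 18.55
tcp_pos: [0.4416, -0.3708, 0.1709]
tool_rot: [0.595, 0.382, -0.595, 0.383]
force: [0.8, 0.0, -0.1]
finger_gap: 0.996
```

Run:
```python
from h import *
w=snap('wrist','w16');plan([.4417,-.3687,.091],-24.5)
im=cv2.imread('pics/w16.png');cv2.imwrite('pics/w16c.png',cv2.resize(im[170:290,220:350],None,fx=5,fy=5,interpolation=cv2.INTER_CUBIC))
print((proj(w,[[.4417,-.3687,.136]])-[220,170])*5)
```

```text
t 18.6 tcp [ 0.4415 -0.3707  0.1707] psi(tool y yaw)deg -24.56 tilt 0.05 gap 0.994 F [ 0.4 -0.2 -0.7] q [-0.89  0.54  1.62  0.    0.98 -0.46]
-> [0.4417, -0.3687, 0.091] -24.5 units [ 3.188 -0.029 -0.078] [-0.012  0.005 -0.01 ]
[[318.48584619 360.15760774]]
```

View pics/w16c.png

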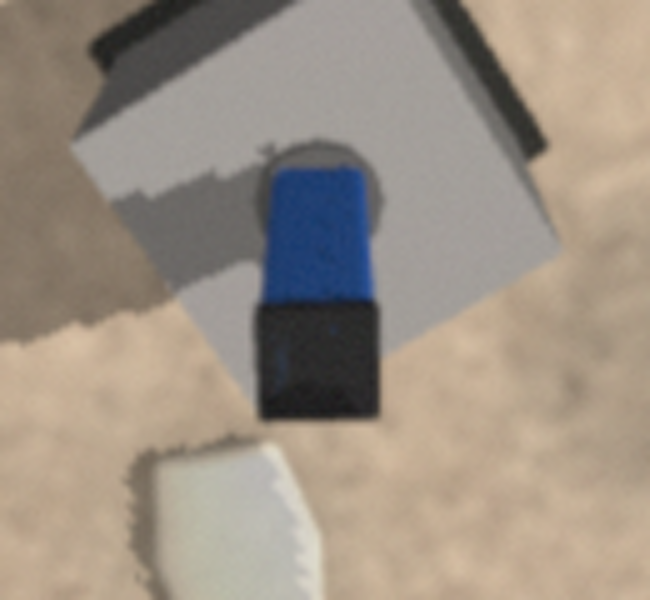

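carry_out(
  commands=[
    [[0, -0.03, -0.08, 0, 0, 0, 85], [1, -0.03, -0.08, 0, 0, 0, 85], [2, -0.03, -0.08, 0, 0, 0, 85], [2.9, -0.03, -0.08, 0, 0, 0, 85], [3.2, -0.03, -0.08, 0, 0, 0, 85]],
  ],
)

```text
t: 19.1
tcp_pos: [0.4404, -0.3671, 0.088]
tool_rot: [-0.595, -0.384, 0.595, -0.381]
force: [0.1, 0.3, -0.5]
finger_gap: 1.0
```

carry_out(
  commands=[
    [[0, 0, 0, 0, 0, 0, 85], [0, 0, 0, 0, 0, 0, 40], [0, 0, 0, 0, 0, 0, 5], [0, 0, 0, 0, 0, 0, 5], [0, 0, 0, 0, 0, 0, 5]],
  ],
  force=50,
)

```text
t: 19.6
tcp_pos: [0.4418, -0.3687, 0.091]
tool_rot: [0.595, 0.382, -0.595, 0.383]
force: [0.5, 0.4, -0.1]
finger_gap: 0.323
```

carry_out(
  commands=[
    [[0, 0, 0, 0, 0, 0, 5], [0, 0, 0, 0, 0, 0, 5], [0, 0, 0, 0, 0, 0, 5], [0, 0, 0, 0, 0, 0, 5], [0, 0, 0, 0, 0, 0, 5]],
  ],
)

```text
t: 20.1
tcp_pos: [0.4417, -0.3686, 0.0908]
tool_rot: [0.595, 0.382, -0.595, 0.383]
force: [-0.8, 0.1, 6.3]
finger_gap: 0.153
```

Run:
```python
from h import *
w=snap('wrist','w17');info()
```

```text
t 20.15 tcp [ 0.4417 -0.3686  0.0908] psi(tool y yaw)deg -24.55 tilt 0.05 gap 0.156 F [-1.4  0.4  6.1] q [-0.89  0.66  1.67 -0.    0.81 -0.46]
```

View pics/w17.png

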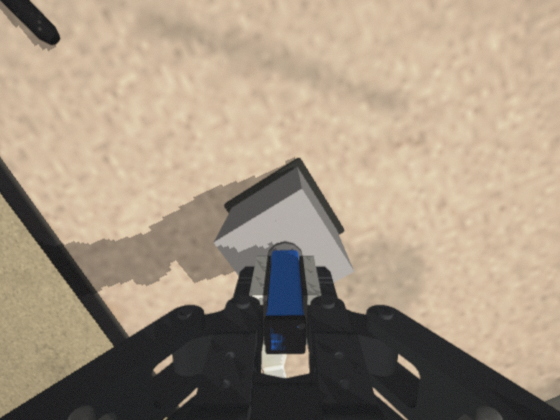

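carry_out(
  commands=[
    [[-0.8, 0, 0, 0, 0, 0, 5], [-1.8, 0, 0, 0, 0, 0, 5], [-3.2, 0, 0, 0, 0, 0, 5], [-4.6, 0, 0, 0, 0, 0, 5], [-5.6, 0, 0, 0, 0, 0, 5]],
  ],
  force=60,
)

```text
t: 20.65
tcp_pos: [0.4418, -0.3687, 0.2319]
tool_rot: [0.595, 0.382, -0.595, 0.383]
force: [0.4, -0.3, -1.6]
finger_gap: 0.153
```

Run:
```python
from h import *
w=snap('wrist','w18');plan([.5277,-.1184,.23],-24.5);plan([.5277,-.1184,.23],-8)
```

```text
t 20.7 tcp [ 0.4434 -0.3704  0.2358] psi(tool y yaw)deg -24.54 tilt 0.53 gap 0.159 F [ 0.8 -0.4  1.5] q [-0.89  0.45  1.56  0.    1.12 -0.46]
-> [0.5277, -0.1184, 0.23] -24.5 units [  0.18   -1.12  -10.571] [-0.007  0.047 -0.095]
t 20.7 tcp [ 0.4434 -0.3704  0.2358] psi(tool y yaw)deg -24.54 tilt 0.53 gap 0.159 F [ 0.8 -0.4  1.5] q [-0.89  0.45  1.56  0.    1.12 -0.46]
-> [0.5277, -0.1184, 0.23] -8 units [  0.18   -1.12  -10.571] [-3.307  0.06  -0.087]
```

View pics/w18.png

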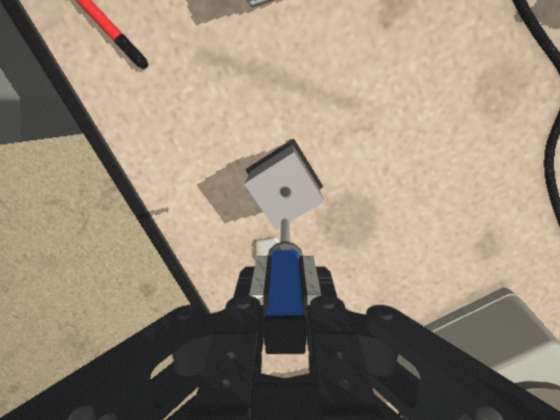

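carry_out(
  commands=[
    [[0, -0.2, -1.6, -0.6, 0, 0, 5], [0, -0.4, -3.4, -1.3, 0, 0, 5], [0, -0.6, -5.2, -2, 0, 0, 5], [0, -0.8, -7, -2.7, 0, 0, 5], [0, -1, -8.4, -3.3, 0, 0, 5]],
  ],
)

```text
t: 21.2
tcp_pos: [0.5059, -0.1643, 0.2292]
tool_rot: [-0.533, -0.465, 0.533, -0.464]
force: [0.4, 0.0, -0.9]
finger_gap: 0.155
```

Run:
```python
from h import *
plan([.5277,-.1184,.23],-8)
```

```text
t 21.2 tcp [ 0.5059 -0.1643  0.2292] psi(tool y yaw)deg -7.88 tilt 0.11 gap 0.155 F [ 0.4  0.  -0.9] q [-0.52  0.41  1.67  0.    1.07 -0.39]
-> [0.5277, -0.1184, 0.23] -8 units [-0.031  0.611 -1.938] [ 0.024 -0.014  0.017]
```

carry_out(
  commands=[
    [[0, 0.3, -0.8, 0, 0, 0, 5], [0, 0.5, -1.3, 0, 0, 0, 5], [0, 0.5, -1.6, 0, 0, 0, 5], [0, 0.5, -1.6, 0, 0, 0, 5], [0, 0.5, -1.6, 0, 0, 0, 5]],
  ],
)

```text
t: 21.7
tcp_pos: [0.5237, -0.1299, 0.2299]
tool_rot: [-0.534, -0.464, 0.534, -0.463]
force: [0.4, 0.1, -0.3]
finger_gap: 0.154
```

carry_out(
  commands=[
    [[0.3, 0, 0, 0, 0, 0, 5], [0.8, 0, 0, 0, 0, 0, 5], [1.3, 0, 0, 0, 0, 0, 5], [1.6, 0, 0, 0, 0, 0, 5], [1.6, 0, 0, 0, 0, 0, 5]],
  ],
)

```text
t: 22.2
tcp_pos: [0.5228, -0.1288, 0.1883]
tool_rot: [-0.533, -0.465, 0.535, -0.462]
force: [-0.8, 0.4, -1.0]
finger_gap: 0.154
```

carry_out(
  commands=[
    [[0, 0, 0, 0, 0, 0, 5], [0, 0, 0, 0, 0, 0, 5], [0, 0, 0, 0, 0, 0, 5], [0, 0, 0, 0, 0, 0, 5], [0, 0, 0, 0, 0, 0, 5]],
  ],
)

```text
t: 22.7
tcp_pos: [0.5242, -0.1291, 0.1905]
tool_rot: [0.534, 0.463, -0.534, 0.464]
force: [0.5, -0.3, -0.6]
finger_gap: 0.154
```

Run:
```python
from h import *
w=snap('wrist','w19');s,M=info();t=s['tcp_pos']
im=cv2.imread('pics/w19.png');cv2.imwrite('pics/w19c.png',cv2.resize(im[160:290,220:340],None,fx=5,fy=5,interpolation=cv2.INTER_CUBIC))
print((proj(w,[[.5277,-.1184,.06],t-[0,0,.081],t-[0,0,.021]])-[220,160])*5)
```

```text
t 22.75 tcp [ 0.5241 -0.1291  0.1904] psi(tool y yaw)deg -8.05 tilt 0.03 gap 0.156 F [ 0.4 -0.  -0.6] q [-0.45  0.47  1.69  0.    0.98 -0.31]
[[335.45115583 140.21225728]
 [323.57250426 296.40595326]
 [323.54876782 476.5730463 ]]
```

View pics/w19c.png

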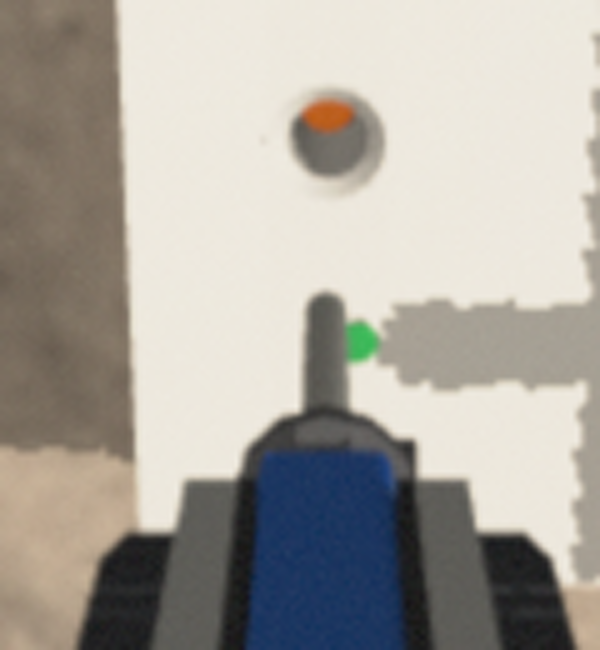

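View pics/w19.png

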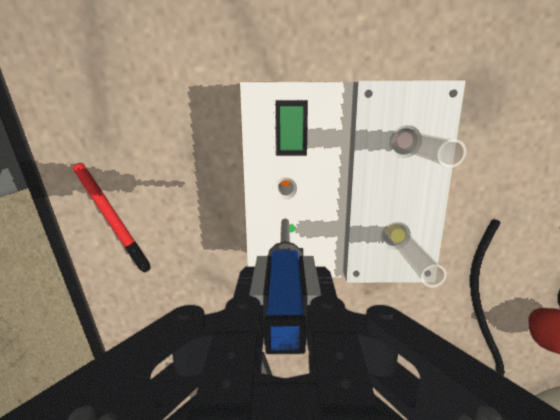

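carry_out(
  commands=[
    [[0, 0.07, -0.44, 0, 0, 0, 5], [0.4, 0.07, -0.44, 0, 0, 0, 5], [0.9, 0.07, -0.44, 0, 0, 0, 5], [1.4, 0.07, -0.44, 0, 0, 0, 5], [1.4, 0.07, -0.44, 0, 0, 0, 5]],
  ],
)

```text
t: 23.25
tcp_pos: [0.5255, -0.1178, 0.1525]
tool_rot: [-0.533, -0.465, 0.535, -0.462]
force: [-0.2, -0.1, -0.8]
finger_gap: 0.153
```

carry_out(
  commands=[
    [[0, 0, 0, 0, 0, 0, 5], [0, 0, 0, 0, 0, 0, 5], [0, 0, 0, 0, 0, 0, 5], [0, 0, 0, 0, 0, 0, 5], [0, 0, 0, 0, 0, 0, 5]],
  ],
)

```text
t: 23.75
tcp_pos: [0.5275, -0.1186, 0.1555]
tool_rot: [0.534, 0.463, -0.534, 0.464]
force: [0.4, -0.4, -1.1]
finger_gap: 0.149
```

Run:
```python
from h import *
w=snap('wrist','w20');s,M=info();t=s['tcp_pos']
im=cv2.imread('pics/w20.png');cv2.imwrite('pics/w20c.png',cv2.resize(im[180:280,230:340],None,fx=6,fy=6,interpolation=cv2.INTER_CUBIC))
print((proj(w,[[.5277,-.1184,.06],t-[0,0,.081],t-[0,0,.021]])-[230,180])*6)
```

```text
t 23.8 tcp [ 0.5274 -0.1185  0.1555] psi(tool y yaw)deg -8.05 tilt 0.03 gap 0.154 F [-1.2 -0.1 -0.8] q [-0.43  0.52  1.72 -0.    0.9  -0.29]
[[330.13167806 197.02748169]
 [328.12032184 235.60115877]
 [328.08903303 451.79495194]]
```

View pics/w20c.png

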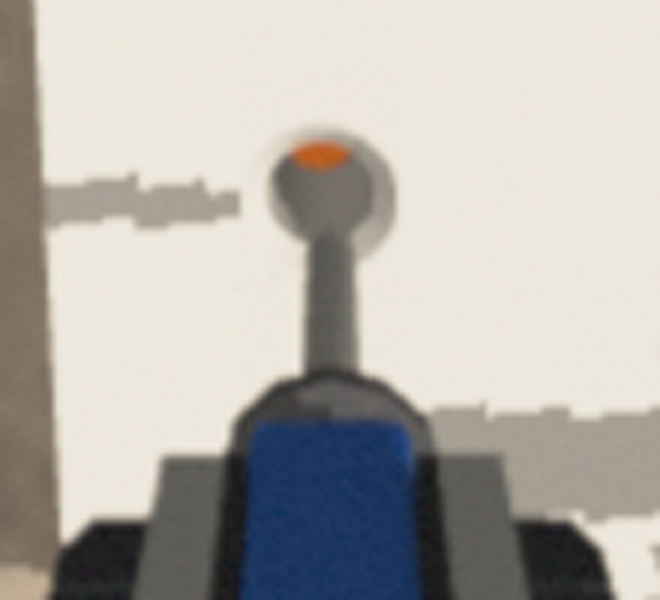

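carry_out(
  commands=[
    [[0.3, 0, 0, 0, 0, 0, 5], [0.6, 0, 0, 0, 0, 0, 5], [0.9, 0, 0, 0, 0, 0, 5], [1.2, 0, 0, 0, 0, 0, 5], [1.5, 0, 0, 0, 0, 0, 5]],
  ],
)

```text
t: 24.3
tcp_pos: [0.5271, -0.1184, 0.1167]
tool_rot: [-0.534, -0.464, 0.534, -0.463]
force: [-0.2, 0.2, -1.0]
finger_gap: 0.153
```

carry_out(
  commands=[
    [[0.1, 0, 0, 0, 0, 0, 5], [0.2, 0, 0, 0, 0, 0, 5], [0.3, 0, 0, 0, 0, 0, 5], [0.4, 0, 0, 0, 0, 0, 5], [0.4, 0, 0, 0, 0, 0, 5]],
  ],
)

```text
t: 24.8
tcp_pos: [0.5275, -0.1185, 0.1079]
tool_rot: [0.534, 0.463, -0.534, 0.464]
force: [-0.9, -0.4, 2.5]
finger_gap: 0.15
```

Run:
```python
from h import *
w=snap('wrist','w21');info()
im=cv2.imread('pics/w21.png');cv2.imwrite('pics/w21c.png',cv2.resize(im[180:300,230:340],None,fx=5,fy=5,interpolation=cv2.INTER_CUBIC))
```

```text
t 24.85 tcp [ 0.5275 -0.1185  0.108 ] psi(tool y yaw)deg -8.05 tilt 0.03 gap 0.157 F [-0.5  0.5  2.5] q [-0.43  0.6   1.75 -0.    0.79 -0.29]
```

View pics/w21c.png

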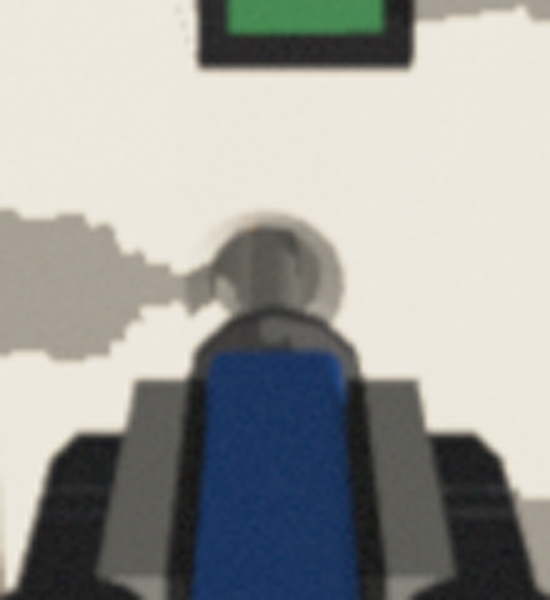

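carry_out(
  commands=[
    [[0.04, 0, 0, 0, 0, 0, 5], [0.08, 0, 0, 0, 0, 0, 5], [0.12, 0, 0, 0, 0, 0, 5], [0.16, 0, 0, 0, 0, 0, 5], [0.16, 0, 0, 0, 0, 0, 5]],
  ],
)

```text
t: 25.35
tcp_pos: [0.5276, -0.1186, 0.1041]
tool_rot: [0.534, 0.463, -0.534, 0.464]
force: [-0.9, -0.1, 6.2]
finger_gap: 0.151
```

carry_out(
  commands=[
    [[0, 0, 0, 0, 0, 0, 5], [0, 0, 0, 0, 0, 0, 5], [0, 0, 0, 0, 0, 0, 5], [0, 0, 0, 0, 0, 0, 5], [0, 0, 0, 0, 0, 0, 5]],
  ],
)

```text
t: 25.85
tcp_pos: [0.5275, -0.1185, 0.1041]
tool_rot: [0.534, 0.463, -0.534, 0.464]
force: [-0.8, 0.6, 6.7]
finger_gap: 0.155
```

carry_out(
  commands=[
    [[0.02, 0, 0, 0, 0, 0, 5], [0.04, 0, 0, 0, 0, 0, 5], [0.06, 0, 0, 0, 0, 0, 5], [0.06, 0, 0, 0, 0, 0, 5], [0.06, 0, 0, 0, 0, 0, 5]],
  ],
)

```text
t: 26.35
tcp_pos: [0.5277, -0.1186, 0.1037]
tool_rot: [0.534, 0.463, -0.534, 0.464]
force: [-1.5, 0.7, 14.3]
finger_gap: 0.158
```

carry_out(
  commands=[
    [[0, 0, 0, 0, 0, 0, 5], [0, 0, 0, 0, 0, 0, 5], [0, 0, 0, 0, 0, 0, 5], [0, 0, 0, 0, 0, 0, 5], [0, 0, 0, 0, 0, 0, 5]],
  ],
)

```text
t: 26.85
tcp_pos: [0.5276, -0.1186, 0.1037]
tool_rot: [0.534, 0.463, -0.534, 0.464]
force: [-1.7, 0.7, 13.2]
finger_gap: 0.154
```

Run:
```python
from h import *
w=snap('wrist','w22');info();snap('side','s22');info();snap('top','t22')
im=cv2.imread('pics/s22.png');cv2.imwrite('pics/s22c.png',cv2.resize(im[90:330,130:380],None,fx=2.4,fy=2.4,interpolation=cv2.INTER_CUBIC))
```

```text
t 26.9 tcp [ 0.5276 -0.1186  0.1037] psi(tool y yaw)deg -8.04 tilt 0.07 gap 0.152 F [-2.2  1.3 13. ] q [-0.43  0.6   1.76 -0.    0.78 -0.29]
t 26.95 tcp [ 0.5277 -0.1186  0.1037] psi(tool y yaw)deg -8.04 tilt 0.08 gap 0.155 F [-2.5  0.3 14.6] q [-0.43  0.6   1.76 -0.    0.78 -0.29]
```

View pics/w22.png

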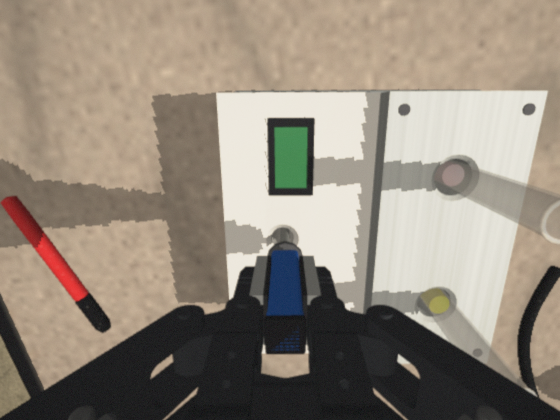

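View pics/s22c.png

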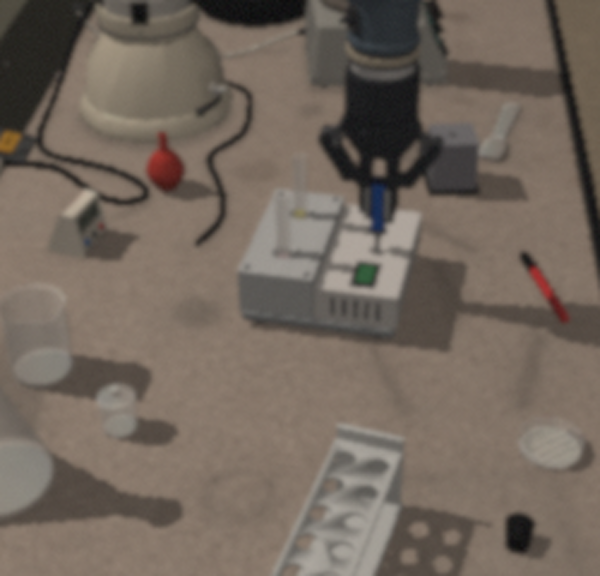

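View pics/t22.png

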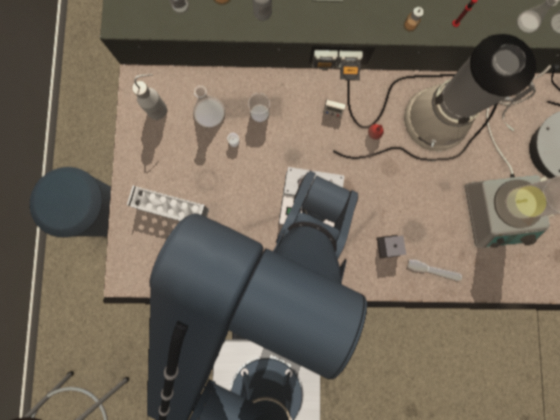

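The force rose steeply to about 14 N with almost no further travel, so the button is on its stop. The wrist and side pictures show both tubes upright in their bores. The bottle (233,140) in the top picture hasn't moved, and the side picture shows the dish and stopper where they were. I'm handing in.

Run:
```python
from station import manip
print(manip.sign_off())
```

```text
the job is handed in; nothing more can be done
None
```

I handed the job in at about 27 s of the 69 s allowed. Both tubes are in the heater and the reset pin is holding the button down. The hand-in gave no verdict.

- **Tubes:** the yellow tube is in the right bore and the pink one in the left. I let each go with its bottom at the height of the bore floor, worked out from the gripper height. They look upright in the last wrist and side pictures, but I could not measure their depth directly.
- **Button:** the pin tip went in about on the hole's axis and came to rest at about 23 mm above the worktop, against 24 mm nominal for fully down. The upward force reached about 14 N, well above the 5.4 N of the spring alone, with only 0.4 mm of travel over the last push. I take that as the hard stop.
- **Grip:** the pin is still held by its handle at 60 N and has not slipped.
- **Bystanders:** the weighing bottle, petri dish and stopper look unmoved in the last pictures. The arm hides the dish and stopper from the top camera, so for those two I relied on the side picture.

One check disagreed: the heater's outline corners sat a few pixels off its stated size in a close wrist view. I aimed by the bores and the hole instead, where the cameras agreed to within about 2 mm.

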